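# Load the cooling shelf and set its air valve

## Robot

A 6-joint arm with a two-finger parallel gripper is mounted at the origin on the work surface. World frame = base frame: x ahead of the robot, y to its left, z up, the work surface at z = 0. Lengths are in m, angles in rad, forces in N, time in s.
With the tool pointing down it reaches from about 0.25 to 0.775 m from the base axis. Payload 4 kg.
Tool frame: the origin (TCP) lies on the centre line of the jaws, within the pads' length; the fingertips stand robot.tips_ahead ahead of it and the grasp point (between the pads) lies 8 mm behind it (robot.tips_ahead is the distance from the TCP to the fingertips, in m); z points along the fingers, y is the line along which they close (so a half turn about z gives the same grasp; the last joint's range is limited). The gripper opens to 94 mm and grips with 3 to 60 N. Pads are 16 mm wide; open, the fingers measure 119 mm over their backs; the gripper's body (75 mm by 177 mm) begins 78 mm behind the grasp point.
Start: joints at [-1.395, 0.087, 1.371, -0, 1.684, -0.103], TCP at [0.151, -0.529, 0.217] pointing down, gripper open.
Joint ranges: [-3.1, 3.1], [-0.76, 2.03], [0.27, 2.55], [-1.08, 4.22], [0.17, 2.65], [-2.57, 2.57]. Speed limits (rad/s): [2.79, 2.79, 3.14, 3.14, 3.14, 3.14].

## Interface

Orientations are given as [roll, pitch, yaw] about the fixed x, y, z axes, in that order (R = Rz(yaw) Ry(pitch) Rx(roll)).
In Python, from bench import robot, snapshot, close_job, spotter gives the robot as it stands. The module is installed in compiled form; this text tells all that it offers.
- The arm moves only by the tool servo_tool, never from a script. Its argument "commands" is one flat list of numbers, 7 for each row, row after row: the shift along the tool's x, y, z in m, then the turn, a rotation vector about the tool's x, y, z in degrees, then the finger opening in m, from 0 to 0.094. In form: [x, y, z, ax, ay, az, grip, x, y, z, ax, ay, az, grip, ...]. A call has 1 to 10 rows; each row is the pose to reach, as a shift and turn from the pose commanded when the call began, along the tool's axes at that moment; what a row does not reach only later rows make up. A row lasts 1/8 s, in which the tool goes at most 62.5 mm and 10.7 degrees, less where a joint would pass 70% of its speed; a pose out of reach is approached as far as the arm can. A call with a gripper value outside its range is refused whole. The fingers move at their own pace and stop on an object; the grip force is fixed at half the most. Time passes only in rows, so rows that repeat a pose let the fingers close. It gives the time, the measured TCP pose, the force, the opening and the grip force at its end, in the units of the state.
- robot.get_obs(): the state, without advancing time (a new reading comes with each control period).
- snapshot(name): name is "scene" or "side" or "wrist"; returns a dict with "img" (480x640x3 uint8, blue, green, red), "camera_matrix" (3x3 intrinsics, pixels), "extrinsics" (4x4, takes a point from camera to world coordinates); the wrist camera has in their place "hand_eye" (4x4, takes a point from camera to tool coordinates, whose origin is the TCP and whose axes are the flange's). Camera axes: x right, y down, z forward; pixel columns grow to the right and rows downward; lengths in m; the calibration is good to about 2 mm. A picture is of the moment at which its call begins: read the wrist's pose just before it. There is no depth.
- close_job(): hands the job in; it is judged then, once.
Trained networks look in a picture, given as the dict that the camera call returned (one of the last four; its "shot" number tells which), for a name from the list of things; names that differ only in an ending like _2 or _b are one class to them, and where a whole thing is asked for, a point or a joint stands for the part that bears it (a point fixed in the world has none). Each returns a list of dicts, best first, with "conf" (0 to 1); they miss things now and then, are a little off and sometimes report something else, mostly with a low value. They report only what shows in the picture. A call takes as long as a camera call. They do not tell look-alikes from the thing itself.
- spotter.trace(name, picture): "region" (480x640 bool, what is visible of it) and "box" ([left, top, width, height] in pixels, round what is visible of it).
The state is a dict: "time": time; "joint_positions": joint angles; "qvel": joint speeds; "joint_torque": joint torques, N m; "tool_pos": TCP position; "ee_rot": TCP orientation; "wrist_force": force on the tool from outside, world axes, zero at the start; "wrist_torque": the same for the moment, N m; "width": finger opening in m; "finger_force": force on a finger pad.
Only numpy, scipy, OpenCV 4.12 (cv2) and the standard library are available. Lean on these libraries where they do the work, as an engineer would, in place of code of your own. Each camera call takes 0.05 s, during which the arm holds its last target. There are 200 camera calls.

## Task

The air valve beside the cooling shelf has been left open: shut it fully. Then stand all the heat sinks on the shelf in two neat rows, the tall ones centred over the back air slot and the low ones over the front slot, fins running square from front to back; each row starts at the end plate on the valve's side and is closed up from there, with a gap of about 15 mm at the plate and between neighbours. Last, open the valve half way (lever at 45 degrees), and leave everything else on the bench where it is.

Things in the scene. Friction and masses are not known exactly. Their poses are not given: they have to be found in the camera images.
- rack: low fixed shelf, top 50 mm above the bench, 215 mm deep (x), 320 mm long (y) between end plates (inner faces y = +-160 mm) 6 mm thick, 20 mm above the top. Rails along y, 4 mm thick, 8 mm above the top, at x = -105, 0, 105 mm. Black flush air slots along y: front x = -55, back x = +55 mm. Origin on the bench under its centre; x to its back, y to robot's left, z up
- valve_pivot (a point): on the upright axis of the air valve's lever, at the lever's mid-height, 100 mm above the bench. The brass valve sits in a 22 mm pipe along the shelf's y (axis 58 mm above the bench), 110 mm outside the left or the right end plate, which varies; a like pipe stand with a clear bowl (118 mm tall) and no lever is at the other end
- valve_grip (a point): point on the middle line of the valve's black lever, 75 mm from valve_pivot and 25 mm short of its tip, at mid-height; the lever is a level bar 18 mm wide, 12 mm high, its underside 94 mm above the bench
- valve (a joint): lever angle in rad: 0 = shut (lever square across the pipe, pointing to the robot's side), pi/2 = fully open (in line with the pipe, pointing to the robot's right); grows anticlockwise seen from above, has stops at both ends, stays where left (0.2 N m of friction)
- tall0: tall finned aluminium heat sink on a dark steel base, a block 50 x 60 mm in plan and 70 mm high, about 0.42 kg; solid to the touch, bottom-heavy; may be absent (None). Origin: centre of its underside; z up, x along the fins (its 50 mm length), y across the fins (its 60 mm width); a half turn about z looks the same
- tall1: tall finned aluminium heat sink on a dark steel base, a block 50 x 60 mm in plan and 70 mm high, about 0.42 kg; solid to the touch, bottom-heavy; may be absent (None). Origin: centre of its underside; z up, x along the fins (its 50 mm length), y across the fins (its 60 mm width); a half turn about z looks the same
- tall2: tall finned aluminium heat sink on a dark steel base, a block 50 x 60 mm in plan and 70 mm high, about 0.42 kg; solid to the touch, bottom-heavy; may be absent (None). Origin: centre of its underside; z up, x along the fins (its 50 mm length), y across the fins (its 60 mm width); a half turn about z looks the same
- low0: low finned aluminium heat sink on a dark steel base, a block 50 x 60 mm in plan and 40 mm high, about 0.28 kg; solid to the touch, bottom-heavy; may be absent (None). Origin: centre of its underside; z up, x along the fins (its 50 mm length), y across the fins (its 60 mm width); a half turn about z looks the same
- low1: low finned aluminium heat sink on a dark steel base, a block 50 x 60 mm in plan and 40 mm high, about 0.28 kg; solid to the touch, bottom-heavy; may be absent (None). Origin: centre of its underside; z up, x along the fins (its 50 mm length), y across the fins (its 60 mm width); a half turn about z looks the same
- low2: low finned aluminium heat sink on a dark steel base, a block 50 x 60 mm in plan and 40 mm high, about 0.28 kg; solid to the touch, bottom-heavy; may be absent (None). Origin: centre of its underside; z up, x along the fins (its 50 mm length), y across the fins (its 60 mm width); a half turn about z looks the same
- glue: bystander: white bottle with black cap, 52 mm across, 110 mm high; origin centre of underside
- partbin: bystander: open black bin 90 x 70 mm, 40 mm high; origin centre of underside
- tape: bystander: yellow tape roll lying flat, 90 mm across, 25 mm high; origin centre of underside
Mind the look-alikes: they are no part of the job. Leave any green look-alike of the tall0 alone. What is shaped like the tall2 but red is not meant.

How it is judged:
By the outcome, as a careful person would: the job done as asked, in the order asked, and still so for the second after the job is handed in, with the robot touching nothing.
Of tall0, tall1, tall2 only 2 to 3 are there at a start; the rules pass over those that are not, and their reading is None.
Of low0, low1, low2 only 2 to 3 are there at a start; the rules pass over those that are not, and their reading is None.
At some moment in a run one of tall0, tall1, tall2, low0, low1, low2 may be knocked a few centimetres aside while the robot is not near it.
It also fails if it takes over 210 s, if anything falls off the work surface, if the arm or the gripper's body presses on something with over 40 N, if the wrist force passes 120 N, or if a joint passes its speed limit or range.

## Working session

There is one attempt and no reset: what is moved stays moved. The work goes in short steps, Python scripts to look and compute and a tool call to move; the robot and the scene stay as the last step left them, time stands still between calls to the robot, and variables do not carry over. Pictures are saved under pics/ and viewed, at most 14 in all, crops included, and the job is handed in when it is done.

Besides the shell and the picture viewer there is one more tool, called after "Request:" as name(argument=value, ...), one argument or row to a line, values as JSON. servo_tool: Moves the arm, as the interface text tells. Its arguments: {"type":"object","properties":{"commands":{"type":"array","items":{"type":"number"}}},"required":["commands"]}

```bash
mkdir -p pics; python3 - <<'E'
from bench import robot, snapshot, spotter
import cv2,numpy as np
o=robot.get_obs()
for k,v in o.items(): print(k,np.round(v,4) if not isinstance(v,dict) else v)
print(robot.tips_ahead)
for n in ("scene","side"):
    s=snapshot(n); cv2.imwrite(f"pics/{n}0.png",s["img"]); print(n,s["camera_matrix"].round(1).tolist(),s["extrinsics"].round(3).tolist(),s["img"].shape)
    for t in ("tall0","low0","valve_grip","rack","glue","partbin","tape"):
        for d in spotter.trace(t,s): print(t,round(d["conf"],2),d["box"])
s=snapshot("wrist"); print(s["hand_eye"].round(3).tolist(), s["camera_matrix"].tolist())
E
```

```text
time 0.0
joint_positions [-1.3951  0.0879  1.3723  0.      1.6836 -0.1031]
qvel [ 0.0005 -0.001  -0.0007  0.     -0.0018 -0.    ]
joint_torque [ 1.00000e-04 -3.40185e+01 -3.02429e+01  7.19000e-02  3.30000e-02
 -2.00000e-04]
tool_pos [ 0.1513 -0.5282  0.2153]
ee_rot [-3.1394e+00 -2.0000e-04  2.7880e-01]
wrist_force [1.343  0.5638 0.3526]
wrist_torque [ 0.0146 -0.0159 -0.0406]
finger_force 0.0
width 0.0943
0.011
scene [[491.4, 0.0, 324.0], [0.0, 491.4, 248.4], [0.0, 0.0, 1.0]] [[0.415, 0.561, -0.717, 1.283], [0.91, -0.271, 0.314, -0.355], [-0.018, -0.783, -0.622, 0.812], [0.0, 0.0, 0.0, 1.0]] (480, 640, 3)
tall0 0.94 [139.9, 291.8, 32.4, 38.9]
tall0 0.89 [342.5, 200.6, 30.3, 34.5]
tall0 0.86 [304.7, 241.8, 31.4, 40.5]
tall0 0.84 [191.4, 238.3, 28.8, 34.9]
tall0 0.81 [245.0, 256.3, 36.5, 41.9]
tall0 0.64 [138.2, 256.4, 26.2, 34.7]
low0 0.87 [348.1, 236.1, 30.1, 28.7]
low0 0.73 [382.7, 218.2, 32.1, 30.3]
low0 0.61 [477.5, 224.4, 26.6, 26.6]
valve_grip 0.55 [430.2, 242.9, 50.0, 8.2]
rack 0.81 [279.2, 251.2, 184.5, 124.8]
glue 0.66 [433.9, 198.7, 21.3, 40.3]
partbin 0.81 [105.2, 336.0, 43.
[... 452 characters left out ...]
 187.2, 32.0, 39.0]
tall0 0.77 [379.8, 166.3, 24.6, 25.8]
tall0 0.38 [304.0, 153.2, 37.8, 27.3]
low0 0.77 [319.5, 280.7, 28.9, 31.6]
low0 0.57 [317.5, 314.7, 33.3, 42.4]
low0 0.55 [222.5, 395.9, 39.8, 54.3]
valve_grip 0.57 [207.3, 286.0, 45.8, 38.3]
rack 0.65 [180.3, 200.2, 131.9, 118.8]
glue 0.82 [298.5, 348.5, 32.1, 58.3]
partbin 0.92 [305.2, 154.8, 34.8, 23.2]
partbin 0.66 [334.3, 194.6, 28.3, 16.4]
tape 0.6 [334.7, 196.1, 30.0, 13.2]
tape 0.22 [318.2, 230.3, 23.3, 41.5]
[[-0.0, -0.973, -0.231, 0.067], [1.0, -0.0, -0.001, -0.0], [0.0, -0.231, 0.973, -0.167], [0.0, 0.0, 0.0, 1.0]] [[405.96429133462294, 0.0, 322.7346972170367], [0.0, 405.96429133462294, 234.92530453394005], [0.0, 0.0, 1.0]]
```

View pics/scene0.png

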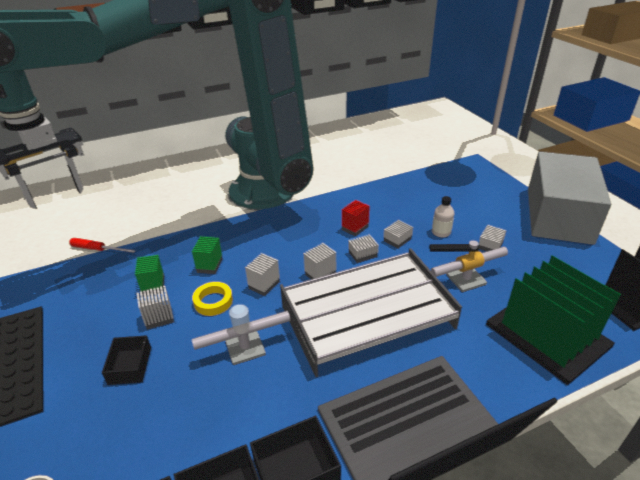

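View pics/side0.png

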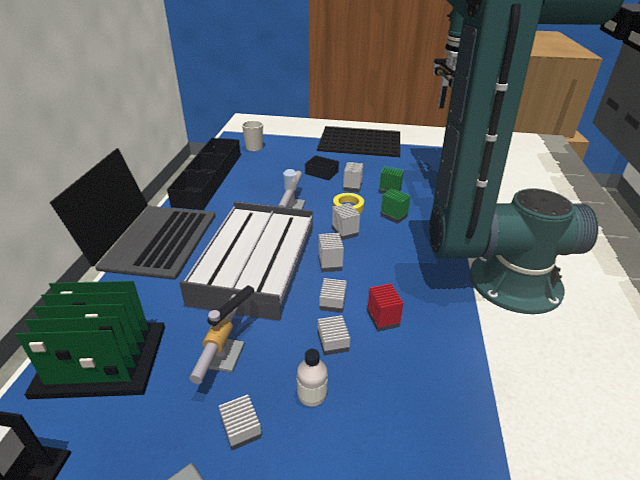

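The scene view shows three tall grey sinks at about (155,308), (262,272) and (320,262), and three low ones at (363,247), (398,232) and (492,236). Two green look-alikes stand at (150,270) and (207,252), and a red one at (355,216). The valve is on the left (+y) side with its lever lying along the pipe at (455,248). The side view agrees.

```bash
cat > lib.py <<'E'
from bench import robot, snapshot, spotter
import cv2, numpy as np
from scipy.optimize import minimize
from scipy.spatial.transform import Rotation as R
def obs():
    o=robot.get_obs(); return o,np.array(o["tool_pos"]),R.from_euler("xyz",o["ee_rot"])
def shot(n):
    if n=="wrist":
        _,p,r=obs(); s=snapshot(n); T=np.eye(4); T[:3,:3]=r.as_matrix(); T[:3,3]=p; s["E"]=T@s["hand_eye"]
    else: s=snapshot(n); s["E"]=np.array(s["extrinsics"])
    return s
def proj(s,P):
    Q=np.linalg.inv(s["E"]); c=np.atleast_2d(P)@Q[:3,:3].T+Q[:3,3]; c=c@np.array(s["camera_matrix"]).T
    return c[:,:2]/c[:,2:]
def ray(s,uv,z):
    d=s["E"][:3,:3]@np.linalg.solve(s["camera_matrix"],[uv[0],uv[1],1]); o=s["E"][:3,3]
    return o+d*(z-o[2])/d[2]
def box(x,y,yaw,boxes):
    c,si=np.cos(yaw),np.sin(yaw); out=[]
    for x0,x1,y0,y1,z0,z1 in boxes:
        P=np.array([[a,b,h] for a in(x0,x1) for b in(y0,y1) for h in(z0,z1)])
        out.append(np.c_[x+c*P[:,0]-si*P[:,1], y+si*P[:,0]+c*P[:,1], P[:,2]])
    return out
def render(s,bs):
    m=np.zeros((480*4,640*4),np.uint8)
    for b in bs:
        h=cv2.convexHull(np.float32(proj(s,b)*4)); cv2.fillConvexPoly(m,np.int32(h+.5),1)
    return cv2.resize(m.astype(np.float32),(640,480),interpolation=cv2.INTER_AREA)
def fit(views,boxes,x0,yaws):
    """views: list of (shot, region)"""
    def cost(v):
        c=0
        for s,g in views:
            m=render(s,box(*v,boxes)); c+=1-np.minimum(m,g).sum()/max(1,np.maximum(m,g).sum())
        return c/len(views)
    best=None
    for y in yaws:
        r=minimize(cost,[*x0,y],method="Nelder-Mead",options=dict(initial_simplex=np.array([[*x0,y],[x0[0]+.015,x0[1],y],[x0[0],x0[1]+.015,y],[x0[0],x0[1],y+.3]]),maxiter=120,xatol=2e-4,fatol=1e-4))
        if best is None or r.fun<best.fun: best=r
    return best
def sink(h,z=0): return [(-.025,.025,-.03,.03,z,z+h)]
RACK=[(-.107,.107,-.16,.16,0,.05),(-.107,.107,.16,.166,0,.07),(-.107,.107,-.166,-.16,0,.07)]
def sat(s,g):
    return float(np.median(cv2.cvtColor(s["img"],cv2.COLOR_BGR2HSV)[...,1][g]))
def plan(way):
    """way: list of (x,y,z,yaw or None) world TCP waypoints, tool down; prints tool-frame rows from measured pose"""
    _,p,r=obs()
    for x,y,z,yaw in way:
        d=r.inv().apply(np.array([x,y,z])-p)*1
        rt=R.from_euler("xyz",[np.pi,0,yaw]); v=(r.inv()*rt).as_rotvec(degrees=True)
        print([round(q,4) for q in d],[round(q,1) for q in v])
E
python3 - <<'E'
from lib import *
S={n:shot(n) for n in("scene","side")}
cand=[]
for t,h in(("tall0",.07),("low0",.04)):
    det={n:[d for d in spotter.trace(t,S[n]) if d["conf"]>.35] for n in S}
    for d in det["scene"]:
        s=S["scene"]; g=d["region"]; ys,xs=np.nonzero(g); x0=ray(s,(xs.mean(),ys.mean()),h*.55)
        c=proj(S["side"],[x0[0],x0[1],h*.55])[0]
        m=[e for e in det["side"] if np.hypot(*(np.array([e["box"][0]+e["box"][2]/2,e["box"][1]+e["box"][3]/2])-c))<14]
        v=[(s,g.astype(float))]+([(S["side"],m[0]["region"].astype(float))] if m else [])
        r=fit(v,sink(h),x0[:2],np.arange(4)*np.pi/4)
        col=s["img"][g].mean(0).round()
        print(t,d["box"],len(v),r.x.round(4),"deg",round(np.degrees(r.x[2])%180,1),"cost",round(r.fun,3),"sat",sat(s,g),col)
v=[]
for n in S:
    d=spotter.trace("rack",S[n])[0]; v.append((S[n],d["region"].astype(float)))
r=fit(v,RACK,ray(S["scene"],(372,305),.05)[:2],[-.2,.2]); print("rack",r.x.round(4),r.fun)
for n in S:
    d=spotter.trace("valve_grip",S[n])
    if d:
        g=d[0]["region"]; ys,xs=np.nonzero(g); rect=cv2.minAreaRect(np.float32(np.c_[xs,ys])); 
        print(n,d[0]["conf"],rect); pts=np.float32(np.c_[xs,ys]); vx,vy,a,b=cv2.fitLine(pts,2,0,.01,.01).ravel()
        t=(pts-[a,b])@[vx,vy]
        for q in(t.min(),t.max()): print(ray(S[n],(a+q*vx,b+q*vy),.1).round(4))
for t,z in (("glue",.0),("tape",.012),("partbin",.0)):
    for d in spotter.trace(t,S["scene"])[:1]:
        b=d["box"]; print(t,ray(S["scene"],(b[0]+b[2]/2,b[1]+b[3]*.6),z+.03).round(3))
E
```

```text
tall0 [191.0, 236.4, 27.1, 34.6] 2 [ 0.2861 -0.2366  0.9723] deg 55.7 cost 0.053 sat 182.0 [50. 92. 31.]
tall0 [138.2, 258.2, 26.4, 33.8] 2 [ 0.2998 -0.3795  1.3416] deg 76.9 cost 0.17 sat 184.0 [ 53. 101.  34.]
tall0 [303.4, 247.5, 35.1, 33.6] 2 [0.4383 0.0048 0.2195] deg 12.6 cost 0.124 sat 16.0 [124. 124. 126.]
tall0 [137.4, 287.6, 37.2, 43.4] 2 [ 0.4171 -0.3871 -0.0459] deg 177.4 cost 0.098 sat 15.0 [111. 108. 108.]
tall0 [280.9, 248.4, 184.4, 126.0] 1 [ 0.6658 -0.018   0.1409] deg 8.1 cost 0.89 sat 11.0 [174. 177. 181.]
low0 [349.9, 232.7, 28.9, 32.0] 2 [ 0.4152  0.1354 -0.0009] deg 179.9 cost 0.067 sat 18.0 [118. 116. 116.]
low0 [385.2, 220.2, 26.1, 25.5] 2 [0.4008 0.2471 0.3538] deg 20.3 cost 0.08 sat 17.0 [115. 115. 117.]
low0 [477.6, 225.7, 28.4, 28.1] 1 [0.5287 0.4573 0.5747] deg 32.9 cost 0.098 sat 17.0 [130. 131. 134.]
rack [ 0.6169  0.038  -0.049 ] 0.11434329048552633
scene 0.61 ((454.0, 246.0), (10.0, 48.0), 90.0)
[0.5688 0.2256 0.1   ]
[0.6125 0.3287 0.1   ]
side 0.8 ((229.76107788085938, 304.0840759277344), (14.298956871032715, 56.34918212890625), 48.8140754699707)
[0.6168 0.3246 0.1   ]
[0.5657 0.2208 0.1   ]
glue [0.428 0.38  0.03 ]
tape [ 0.46  -0.27   0.042]
partbin [ 0.552 -0.464  0.03 ]
```

```bash
python3 - <<'E'
from lib import *
plan([(.2,-.5,.35,0.28),(.52,.1,.36,0)])
E
```

```text
[np.float64(0.0547), np.float64(-0.0143), np.float64(-0.1335)] [np.float64(0.0), np.float64(-0.0), np.float64(-0.1)]
[np.float64(0.5274), np.float64(-0.503), np.float64(-0.1435)] [np.float64(0.0), np.float64(-0.0), np.float64(16.0)]
```

Request:
servo_tool(
  commands=[0.055,-0.014,-0.134,0,0,0,0.09,0.527,-0.503,-0.144,0,0,16,0.09,0.527,-0.503,-0.144,0,0,16,0.09,0.527,-0.503,-0.144,0,0,16,0.09,0.527,-0.503,-0.144,0,0,16,0.09,0.527,-0.503,-0.144,0,0,16,0.09,0.527,-0.503,-0.144,0,0,16,0.09,0.527,-0.503,-0.144,0,0,16,0.09,0.527,-0.503,-0.144,0,0,16,0.09,0.527,-0.503,-0.144,0,0,16,0.09],
)

```text
time: 2.75
tool_pos: [0.4471, -0.0281, 0.3428]
ee_rot: [3.141, -0.001, -0.0]
wrist_force: [0.9, -0.0, 0.6]
width: 0.0902
finger_force: 0.0
```

Request:
servo_tool(
  commands=[0.07,-0.13,-0.017,0,0,0,0.09,0.07,-0.13,-0.017,0,0,0,0.09,0.07,-0.13,-0.017,0,0,0,0.09,0.07,-0.13,-0.017,0,0,0,0.09],
)

```text
time: 3.25
tool_pos: [0.5169, 0.1014, 0.3587]
ee_rot: [3.141, 0.001, 0.003]
wrist_force: [-0.4, -0.3, 0.3]
width: 0.09
finger_force: 0.0
```

```bash
python3 - <<'E'
from lib import *
print(obs()[1].round(4),obs()[0]["ee_rot"])
s=shot("wrist"); cv2.imwrite("pics/w1.png",s["img"]); import pickle; pickle.dump(dict(s),open("w1.pkl","wb"))
for t,h in(("tall0",.07),("low0",.04)):
    for d in spotter.trace(t,s):
        g=d["region"]; 
        if d["conf"]<.3: continue
        ys,xs=np.nonzero(g); x0=ray(s,(xs.mean(),ys.mean()),h*.6)
        r=fit([(s,g.astype(float))],sink(h),x0[:2],np.arange(4)*np.pi/4)
        print(t,round(d["conf"],2),d["box"],r.x[:2].round(4),"deg",round(np.degrees(r.x[2])%180,1),"cost",round(r.fun,3),"sat",sat(s,g))
d=spotter.trace("rack",s)
if d:
    r=fit([(s,d[0]["region"].astype(float))],RACK,(.617,.038),[-.05]); print("rack",r.x.round(4),r.fun,d[0]["box"])
for d in spotter.trace("valve_grip",s): print(d["conf"],d["box"])
E
```

```text
[0.5169 0.1014 0.3587] [3.14133926e+00 1.11381880e-03 2.52358112e-03]
tall0 0.78 [371.6, 226.7, 60.0, 58.7] [0.442  0.0031] deg 15.9 cost 0.162 sat 11.0
tall0 0.64 [241.7, 318.3, 60.0, 34.1] [0.3299 0.1674] deg 153.9 cost 0.578 sat 181.0
tall0 0.46 [63.2, 243.6, 76.5, 52.6] [0.4188 0.3796] deg 32.8 cost 0.184 sat 23.0
low0 0.77 [0.0, 148.6, 76.2, 67.1] [0.5292 0.4545] deg 34.2 cost 0.028 sat 20.0
low0 0.69 [273.4, 243.6, 50.6, 48.1] [0.4183 0.1343] deg 179.8 cost 0.15 sat 9.0
rack [ 0.6178  0.0378 -0.0386] 0.015994176310405006 [228.0, 0.0, 322.1, 211.7]
0.69 [92.7, 97.0, 115.0, 65.3]
```

View pics/w1.png

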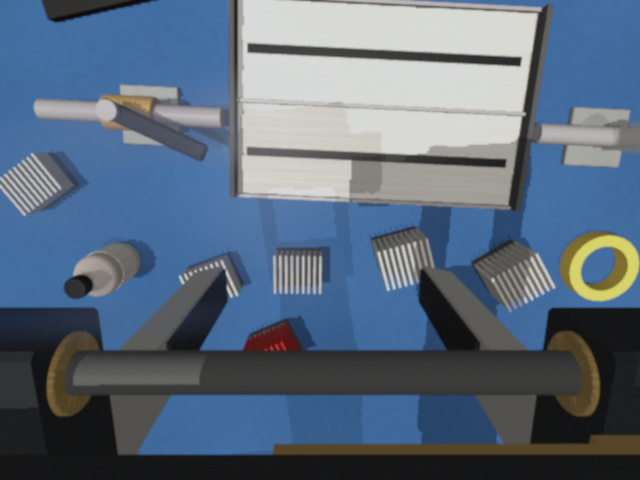

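The wrist view shows the rack with its centre rail running from (240,101) to (527,113). The lever runs from the pivot at about (110,110) to its tip at about (205,152). Sinks are at (37,183), (212,275), (298,271), (403,258) and (512,275), with the tape at (600,265).

```bash
python3 - <<'E'
from lib import *
import pickle
s=pickle.load(open("w1.pkl","rb")); im=s["img"]
for a,b,z in(((240,101),(527,113),.058),((248,48),(521,61),.05),((247,152),(506,163),.05)):
    A,B=ray(s,a,z),ray(s,b,z); print(A[:2].round(4),B[:2].round(4),"yaw",np.arctan2(-(A-B)[0],(A-B)[1]).round(4))
for p in((105,111),(107,111),(205,152)): print(p,ray(s,p,.106)[:2].round(4),ray(s,p,.12)[:2].round(4))
for p in((40,107),(220,117),(535,132),(625,138)): print("pipe",ray(s,p,.058)[:2].round(4))
c=cv2.resize(im[60:180,20:260],None,fx=3.3,fy=3.3,interpolation=cv2.INTER_CUBIC); cv2.imwrite("pics/w1c.png",c)
hsv=cv2.cvtColor(im,cv2.COLOR_BGR2HSV)
# candidate rack overlay
for v in((.6178,.0378,-.0386),):
    for X,Y in((0,0),(0,.16),(0,-.16),(.055,0),(-.055,0),(0,.276)):
        c_,s_=np.cos(v[2]),np.sin(v[2]); w=[v[0]+c_*X-s_*Y,v[1]+s_*X+c_*Y,.05]; print(X,Y,np.round(w,4),proj(s,w).round(1))
E
```

```text
[0.6235 0.1931] [ 0.6115 -0.1237] yaw -0.0379
[0.6791 0.1835] [ 0.6665 -0.1145] yaw -0.0422
[0.5684 0.1891] [ 0.5565 -0.1098] yaw -0.0396
(105, 111) [0.6098 0.318 ] [0.6089 0.3108]
(107, 111) [0.6098 0.316 ] [0.6089 0.3089]
(205, 152) [0.5701 0.2215] [0.5706 0.2175]
pipe [0.6168 0.4139]
pipe [0.6066 0.216 ]
pipe [ 0.5912 -0.135 ]
pipe [ 0.5849 -0.2367]
0 0 [0.6178 0.0378 0.05  ] [[380.2 107.3]]
0 0.16 [0.624  0.1977 0.05  ] [[237.3 101.2]]
0 -0.16 [ 0.6116 -0.1221  0.05  ] [[522.1 113.4]]
0.055 0 [0.6728 0.0357 0.05  ] [[383.9  54.6]]
-0.055 0 [0.5628 0.0399 0.05  ] [[376.7 157.2]]
0 0.276 [0.6285 0.3136 0.05  ] [[133.2  96.8]]
```

View pics/w1c.png

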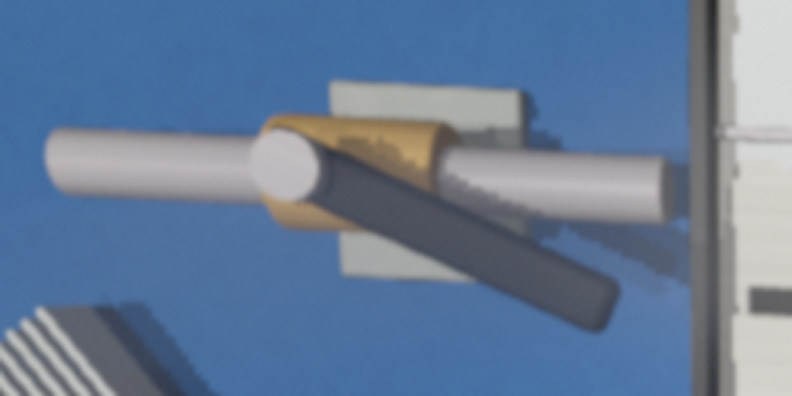

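Rack origin is about (0.618, 0.038) with yaw -0.039. The pivot is about (0.6115, 0.314), and the lever stands at about 68° (65.9° in world axes). I'll grip the lever and turn it to shut.

```bash
python3 - <<'E'
from lib import *
a=np.radians(65.9); g=np.array([.6115,.314])-.073*np.array([np.cos(a),np.sin(a)]); print(g)
plan([(*g,.16,a),(*g,.092,a)])
E
```

```text
[0.58169188 0.24736311]
[np.float64(0.0652), np.float64(-0.1488), np.float64(0.1995)] [np.float64(0.0), np.float64(-0.0), np.float64(-66.0)]
[np.float64(0.0651), np.float64(-0.1488), np.float64(0.2675)] [np.float64(0.0), np.float64(-0.0), np.float64(-66.0)]
```

Request:
servo_tool(
  commands=[0.065,-0.149,0.19,0,0,-66,0.05,0.065,-0.149,0.19,0,0,-66,0.05,0.065,-0.149,0.19,0,0,-66,0.05,0.065,-0.149,0.19,0,0,-66,0.05,0.065,-0.149,0.19,0,0,-66,0.05,0.065,-0.149,0.19,0,0,-66,0.05,0.065,-0.149,0.2,0,0,-66,0.05,0.065,-0.149,0.2675,0,0,-66,0.05,0.065,-0.149,0.2675,0,0,-66,0.05,0.065,-0.149,0.2675,0,0,-66,0.01],
)

```text
time: 4.75
tool_pos: [0.5818, 0.2485, 0.0923]
ee_rot: [3.141, 0.0, 1.15]
wrist_force: [-0.5, -0.3, 0.4]
width: 0.0433
finger_force: 0.0
```

Request:
servo_tool(
  commands=[0,0,0,0,0,0,0.01,0,0,0,0,0,0,0.01,0,0,0,0,0,0,0.01],
)

```text
time: 5.12
tool_pos: [0.582, 0.2497, 0.0939]
ee_rot: [3.14, -0.002, 1.152]
wrist_force: [-2.0, 1.2, 4.6]
width: 0.0179
finger_force: 30.0
```

```bash
python3 - <<'E'
from lib import *
o,p,r=obs(); print(p,o["ee_rot"],o["width"],o["finger_force"],np.hypot(*(p[:2]-[.6115,.314])))
piv=np.array([.6115,.314]); 
d=p[:2]-piv; L=np.hypot(*d); a0=np.arctan2(-d[1],-d[0]); print(np.degrees(a0)); yaw0=o["ee_rot"][2]
for k in np.linspace(0,1,11)[1:]:
    a=a0+(np.radians(-2.2-3)-a0)*k
    q=piv-L*np.array([np.cos(a),np.sin(a)]); plan([(*q,p[2],yaw0+a-a0)])
E
```

```text
[0.58195458 0.24966111 0.09389474] [ 3.14047749e+00 -2.21193088e-03  1.15182733e+00] 0.017883759062417633 30.000595450401306 0.07079848509452852
65.33467450082219
[np.float64(0.0006), np.float64(-0.0087), np.float64(-0.0)] [np.float64(0.1), np.float64(-0.1), np.float64(7.1)]
[np.float64(0.0023), np.float64(-0.0172), np.float64(-0.0)] [np.float64(0.0), np.float64(-0.1), np.float64(14.1)]
[np.float64(0.0051), np.float64(-0.0255), np.float64(-0.0)] [np.float64(0.0), np.float64(-0.1), np.float64(21.2)]
[np.float64(0.0088), np.float64(-0.0334), np.float64(-0.0)] [np.float64(0.0), np.float64(-0.1), np.float64(28.2)]
[np.float64(0.0135), np.float64(-0.0407), np.float64(-0.0)] [np.float64(0.0), np.float64(-0.1), np.float64(35.3)]
[np.float64(0.019), np.float64(-0.0475), np.float64(-0.0)] [np.float64(0.0), np.float64(-0.1), np.float64(42.3)]
[np.float64(0.0253), np.float64(-0.0534), np.float64(-0.0)] [np.float64(0.0), np.float64(-0.1), np.float64(49.4)]
[np.float64(0.0323), np.float64(-0.0586), np.float64(0.0)] [np.float64(-0.0), np.float64(-0.1), np.float64(56.4)]
[np.float64(0.0399), np.float64(-0.0629), np.float64(0.0)] [np.float64(-0.0), np.float64(-0.1), np.float64(63.5)]
[np.float64(0.048), np.float64(-0.0662), np.float64(0.0)] [np.float64(-0.0), np.float64(-0.1), np.float64(70.5)]
```

Request:
servo_tool(
  commands=[0.0006,-0.0087,0,0,0,7,0.01,0.0023,-0.0172,0,0,0,14.1,0.01,0.0051,-0.0255,0,0,0,21.2,0.01,0.0088,-0.0334,0,0,0,28.2,0.01,0.0135,-0.0407,0,0,0,35.3,0.01,0.019,-0.0475,0,0,0,42.3,0.01,0.0253,-0.0534,0,0,0,49.4,0.01,0.0323,-0.0586,0,0,0,56.4,0.01,0.0399,-0.0629,0,0,0,63.5,0.01,0.048,-0.0662,0,0,0,70.5,0.01],
)

```text
time: 6.38
tool_pos: [0.5403, 0.3171, 0.0937]
ee_rot: [3.135, -0.0, -0.083]
wrist_force: [-2.1, -17.5, 10.1]
width: 0.0176
finger_force: 30.4
```

Request:
servo_tool(
  commands=[0,0,0,0,0,0,0.01,0,0,0,0,0,0,0.01],
)

```text
time: 6.62
tool_pos: [0.5404, 0.317, 0.0938]
ee_rot: [3.136, -0.0, -0.079]
wrist_force: [-4.1, -7.6, 7.0]
width: 0.0177
finger_force: 30.1
```

```bash
python3 - <<'E'
from lib import *
plan([(.54,.317,.2,-.08),(.40,-.1,.36,0)])
E
```

```text
[np.float64(-0.0004), np.float64(0.0006), np.float64(-0.1062)] [np.float64(0.3), np.float64(-0.0), np.float64(0.1)]
[np.float64(-0.1071), np.float64(0.4282), np.float64(-0.2638)] [np.float64(0.3), np.float64(-0.0), np.float64(-4.5)]
```

Request:
servo_tool(
  commands=[0,0,0,0,0,0,0.05,0,0,0,0,0,0,0.05,0,0,-0.106,0.3,0,0,0.05,0,0,-0.106,0.3,0,0,0.05,-0.107,0.428,-0.264,0.3,0,-4.5,0.09,-0.107,0.428,-0.264,0.3,0,-4.5,0.09,-0.107,0.428,-0.264,0.3,0,-4.5,0.09,-0.107,0.428,-0.264,0.3,0,-4.5,0.09,-0.107,0.428,-0.264,0.3,0,-4.5,0.09,-0.107,0.428,-0.264,0.3,0,-4.5,0.09],
)

```text
time: 7.88
tool_pos: [0.4276, -0.0163, 0.3249]
ee_rot: [-3.137, -0.001, 0.0]
wrist_force: [0.9, -0.7, -0.5]
width: 0.0899
finger_force: 0.0
```

Request:
servo_tool(
  commands=[0,0,0,0,0,0,0.09,0,0,0,0,0,0,0.09],
)

```text
time: 8.12
tool_pos: [0.4285, -0.0146, 0.3238]
ee_rot: [-3.136, -0.0, -0.001]
wrist_force: [-0.1, -0.4, 0.2]
width: 0.09
finger_force: 0.0
```

```bash
cat >> lib.py <<'E'
def find(s,kinds=("tall0","low0"),minc=.3):
    for t in kinds:
        h=.07 if t[0]=="t" else .04
        for d in spotter.trace(t,s):
            g=d["region"]
            if d["conf"]<minc: continue
            ys,xs=np.nonzero(g); x0=ray(s,(xs.mean(),ys.mean()),h*.6)
            r=fit([(s,g.astype(float))],sink(h),x0[:2],np.arange(4)*np.pi/4)
            print(t,round(d["conf"],2),np.int32(d["box"]),r.x[:2].round(4),"deg",round(np.degrees(r.x[2])%180,1),"cost",round(r.fun,3),"sat",sat(s,g))
E
python3 - <<'E'
from lib import *
print(obs()[1].round(4))
s=shot("wrist"); cv2.imwrite("pics/w2.png",s["img"]); find(s)
c=shot("scene")
cv2.imwrite("pics/v2.png",cv2.resize(c["img"][200:320,400:540],None,fx=4,fy=4))
E
```

```text
[ 0.4285 -0.0146  0.3238]
tall0 0.97 [479 277  69  70] [ 0.2986 -0.2374] deg 143.1 cost 0.312 sat 136.0
tall0 0.96 [395 176  84  72] [ 0.4177 -0.1362] deg 30.8 cost 0.053 sat 15.0
tall0 0.88 [603 182  36  52] [ 0.4186 -0.3884] deg 176.3 cost 0.021 sat 16.0
tall0 0.75 [588 269  52  40] [ 0.3082 -0.3888] deg 157.1 cost 0.277 sat 138.0
tall0 0.61 [273 161  67  60] [0.4405 0.003 ] deg 17.1 cost 0.083 sat 9.0
tall0 0.58 [128 267  66  59] [0.3145 0.173 ] deg 39.3 cost 0.584 sat 157.0
low0 0.88 [166 183  65  47] [0.4169 0.1337] deg 178.6 cost 0.035 sat 17.0
low0 0.85 [ 61 188  82  65] [0.402  0.2468] deg 20.7 cost 0.026 sat 16.0
```

View pics/w2.png

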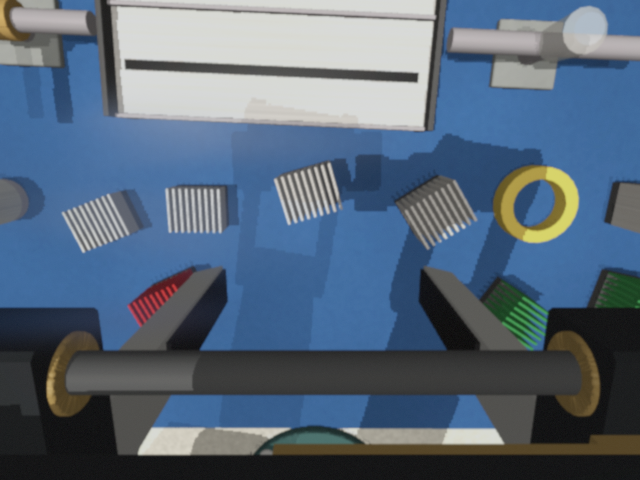

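View pics/v2.png

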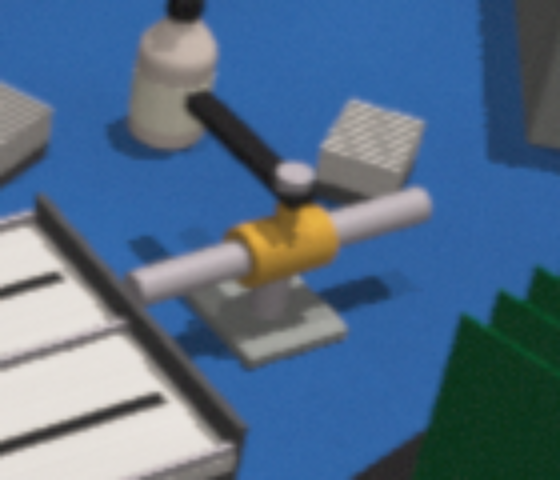

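The valve is shut: the lever at crop (240,140) now points square across the pipe towards the robot. In the wrist view the tall sinks are at (435,212), (308,193) and (625,205), and the low ones at (197,208) and (100,220). I'll take the middle tall sink first.

```bash
cat >> lib.py <<'E'
RK=(.6178,.0378,-.039)
def slot(kind,i):
    X=.055 if kind=="tall" else -.055; Y=.115-.075*i; c,s=np.cos(RK[2]),np.sin(RK[2])
    return RK[0]+c*X-s*Y, RK[1]+s*X+c*Y
def legs(*L):
    """each leg = list of waypoints (x,y,z,yaw deg); rows relative to the leg's starting pose"""
    _,p,r=obs()
    for l in L:
        print("--")
        for x,y,z,w in l:
            q=np.array([x,y,z]); rt=R.from_euler("xyz",[180,0,w],degrees=True)
            print((r.inv().apply(q-p)).round(4),(r.inv()*rt).as_rotvec(degrees=True).round(1))
        p,r=q,rt
def job(kind,x,y,phi,i,hp=None):
    g=.037 if kind=="tall" else .018
    w=phi+90; sx,sy=slot(kind,i); ws=90+np.degrees(RK[2]); print("slot",sx,sy)
    T=.19
    legs([(x,y,g+.1,w)],[(x,y,g,w),(x,y,T,w)],[(sx,sy,T,ws)],[(sx,sy,g+.051,ws),(sx,sy,T,ws)])
E
python3 -c "
from lib import *
job('tall',.4405,.003,17,0)"
```

```text
slot 0.6772420409403286 0.15056809730082488
--
[ 0.0124 -0.0155  0.1862] [  -0.3   -0.2 -106.9]
--
[ 0.  -0.   0.1] [0. 0. 0.]
[ 0.     0.    -0.053] [0. 0. 0.]
--
[0.0719 0.2695 0.    ] [ 0.  -0.  19.2]
--
[ 0.    -0.     0.102] [0. 0. 0.]
[0. 0. 0.] [0. 0. 0.]
```

Request:
servo_tool(
  commands=[0.012,-0.0155,0.186,-0.3,-0.2,-107,0.075,0.012,-0.0155,0.186,-0.3,-0.2,-107,0.075,0.012,-0.0155,0.186,-0.3,-0.2,-107,0.075,0.012,-0.0155,0.186,-0.3,-0.2,-107,0.075,0.012,-0.0155,0.186,-0.3,-0.2,-107,0.075,0.012,-0.0155,0.186,-0.3,-0.2,-107,0.075,0.012,-0.0155,0.186,-0.3,-0.2,-107,0.075,0.012,-0.0155,0.186,-0.3,-0.2,-107,0.075,0.012,-0.0155,0.186,-0.3,-0.2,-107,0.075,0.012,-0.0155,0.186,-0.3,-0.2,-107,0.075],
)

```text
time: 9.57
tool_pos: [0.4402, 0.0028, 0.1376]
ee_rot: [3.141, -0.0, 1.876]
wrist_force: [0.2, -0.6, 1.1]
width: 0.0749
finger_force: 0.0
```

```bash
python3 -c "
from lib import *
o,p,r=obs();print(p.round(4),o['ee_rot'])
s=shot('wrist');find(s);cv2.imwrite('pics/w3.png',s['img'])
job('tall',.4405,.003,17,0)"
```

```text
[0.4402 0.0028 0.1376] [ 3.14078631e+00 -1.09305586e-04  1.87550156e+00]
tall0 0.74 [187 335  99 123] [ 0.4183 -0.1305] deg 161.2 cost 0.524 sat 16.0
tall0 0.72 [277 187  83 111] [0.4392 0.0029] deg 15.5 cost 0.048 sat 12.0
tall0 0.7 [350   1 289 443] [0.5535 0.1438] deg 177.3 cost 0.723 sat 11.0
low0 0.88 [298   0 108  95] [0.4163 0.1341] deg 179.7 cost 0.026 sat 4.0
slot 0.6772420409403286 0.15056809730082488
--
[0.0004 0.0005 0.0007] [ 0.1  0.  -0.1]
--
[ 0.  -0.   0.1] [0. 0. 0.]
[ 0.     0.    -0.053] [0. 0. 0.]
--
[0.0719 0.2695 0.    ] [ 0.  -0.  19.2]
--
[ 0.    -0.     0.102] [0. 0. 0.]
[0. 0. 0.] [0. 0. 0.]
```

View pics/w3.png

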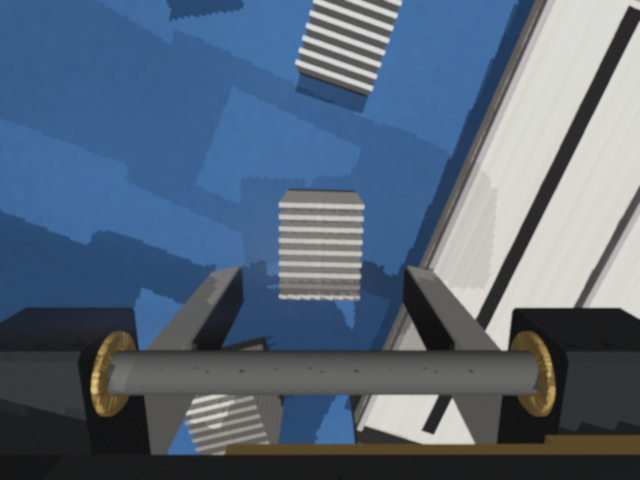

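The sink is centred between the jaws at (320,245), with its fins running from finger to finger. I'll grasp it now.

Request:
servo_tool(
  commands=[0,0,0.05,0,0,0,0.075,0,0,0.1,0,0,0,0.075,0,0,0.1,0,0,0,0.075,0,0,0.1,0,0,0,0.03,0,0,0.1,0,0,0,0.03,0,0,0.1,0,0,0,0.03,0,0,0.1,0,0,0,0.03,0,0,0.05,0,0,0,0.03,0,0,-0.01,0,0,0,0.03,0,0,-0.053,0,0,0,0.03],
)

```text
time: 10.98
tool_pos: [0.4409, 0.0016, 0.1943]
ee_rot: [3.136, 0.002, 1.867]
wrist_force: [0.7, -0.9, -4.1]
width: 0.05
finger_force: 30.0
```

```bash
python3 -c "
from lib import *
o,p,r=obs();print(p.round(4),o['width'],o['finger_force'])
sx,sy=slot('tall',0)
legs([(sx,sy,.19,87.8)],[(sx,sy,.088,87.8),(sx,sy,.19,87.8)])"
```

```text
[0.4409 0.0016 0.1943] 0.05002891325414292 29.98031347990036
--
[0.0736 0.2695 0.0057] [ 0.3  0.  19.2]
--
[ 0.    -0.     0.102] [0. 0. 0.]
[0. 0. 0.] [0. 0. 0.]
```

Request:
servo_tool(
  commands=[0.0735,0.2695,0.002,0.3,0,19.2,0.03,0.0735,0.2695,0.002,0.3,0,19.2,0.03,0.0735,0.2695,0.002,0.3,0,19.2,0.03,0.0735,0.2695,0.002,0.3,0,19.2,0.03,0.0735,0.2695,0.002,0.3,0,19.2,0.03,0.0735,0.2695,0.002,0.3,0,19.2,0.03,0.0735,0.2695,0.002,0.3,0,19.2,0.03,0.0735,0.2695,0.002,0.3,0,19.2,0.03,0.0735,0.2695,0.002,0.3,0,19.2,0.03],
)

```text
time: 12.1
tool_pos: [0.6761, 0.1499, 0.1906]
ee_rot: [-3.139, 0.001, 1.531]
wrist_force: [-0.9, -0.2, -3.6]
width: 0.0497
finger_force: 30.0
```

```bash
python3 -c "
from lib import *
o,p,r=obs();print(p.round(4),o['ee_rot'],o['width'])
sx,sy=slot('tall',0)
legs([(sx,sy,.088,87.8),(sx,sy,.19,87.8)])"
```

```text
[0.6761 0.1499 0.1906] [-3.13940774e+00  6.07363608e-04  1.53116836e+00] 0.049749573583569365
--
[0.0008 0.0014 0.1026] [-0.1  0.  -0.1]
[0.0007 0.0011 0.0006] [-0.1  0.  -0.1]
```

Request:
servo_tool(
  commands=[0.0008,0.001,0.05,0,0,0,0.03,0.0008,0.001,0.09,0,0,0,0.03,0.0008,0.001,0.1025,0,0,0,0.03,0.0008,0.001,0.1025,0,0,0,0.03,0.0008,0.001,0.1025,0,0,0,0.065,0.0008,0.001,0.1025,0,0,0,0.065,0.0008,0.001,0.1025,0,0,0,0.065,0.0008,0.001,0.04,0,0,0,0.065,0.0008,0.001,0,0,0,0,0.065],
)

```text
time: 13.22
tool_pos: [0.6781, 0.1513, 0.1924]
ee_rot: [-3.141, 0.0, 1.532]
wrist_force: [0.2, 0.8, 1.5]
width: 0.0645
finger_force: 0.0
```

```bash
cat >> lib.py <<'E'
def rackrel(x,y):
    c,s=np.cos(RK[2]),np.sin(RK[2]); d=np.array([x-RK[0],y-RK[1]]); return (1000*np.array([c*d[0]+s*d[1],-s*d[0]+c*d[1]])).round(1)
def findrack(s,kind):
    h=.07 if kind[0]=="t" else .04
    for d in spotter.trace(kind,s):
        g=d["region"]; ys,xs=np.nonzero(g)
        if d["conf"]<.3: continue
        x0=ray(s,(xs.mean(),ys.mean()),.05+h*.6); rr=rackrel(*x0[:2])
        if abs(rr[0])>110 or abs(rr[1])>165: continue
        r=fit([(s,g.astype(float))],sink(h,.05),x0[:2],[-.04,.3]); print(kind,"rack mm",rackrel(*r.x[:2]),"deg",np.degrees(r.x[2]-RK[2]).round(1),"cost",round(r.fun,3))
E
python3 -c "
from lib import *
o,p,r=obs();print(p.round(4),o['ee_rot'],o['width'])
s=shot('wrist'); findrack(s,'tall0'); cv2.imwrite('pics/w4.png',s['img'])
for n in('scene','side'):
  s=shot(n); findrack(s,'tall0'); find(s)
job('tall',.4177,-.1362,30.8,1)"
```

```text
[0.6781 0.1513 0.1924] [-3.14099009e+00  2.17529702e-04  1.53198333e+00] 0.06453334849989834
tall0 rack mm [ 54.9 117.9] deg -0.1 cost 0.035
tall0 rack mm [ 55.1 118.6] deg 0.4 cost 0.057
tall0 0.85 [244 254  36  44] [ 0.4171 -0.1349] deg 32.7 cost 0.036 sat 17.0
tall0 0.77 [191 237  28  34] [ 0.2862 -0.2369] deg 58.0 cost 0.033 sat 182.0
tall0 0.68 [412 268  37  46] [0.6368 0.1884] deg 177.0 cost 0.073 sat 17.0
tall0 0.67 [343 200  26  37] [0.3044 0.1717] deg 24.7 cost 0.057 sat 216.0
tall0 0.62 [138 285  35  42] [ 0.4206 -0.3873] deg 177.2 cost 0.056 sat 15.0
tall0 0.61 [139 258  26  34] [ 0.2978 -0.3803] deg 77.7 cost 0.091 sat 183.0
low0 0.89 [351 234  26  27] [0.4166 0.1359] deg 175.7 cost 0.079 sat 17.0
low0 0.78 [476 224  28  28] [0.5294 0.4578] deg 34.1 cost 0.113 sat 17.0
low0 0.63 [382 217  33  29] [0.4027 0.2493] deg 22.7 cost 0.055 sat 17.0
tall0 rack mm [ 53.1 115.6] deg -2.3 cost 0.05
tall0 0.79 [343 160  17  34] [ 0.4171 -0.3889] deg 175.7 cost 0.067 sat 12.0
tall0 0.77 [336 205  22  33] [ 0.4155 -0.1371] deg 33.2 cost 0.042 sat 11.0
tall0 0.74 [366 282  40  50] [0.3026 0.1686] deg 24.3 cost 0.03 sat 188.0
tall0 0.72 [191 241  37  47] [0.7025 0.093 ] deg 166.9 cost 0.094 sat 12.0
tall0 0.66 [379 187  30  37] [ 0.285 -0.241] deg 61.0 cost 0.047 sat 143.0
tall0 0.57 [376 165  26  28] [ 0.2988 -0.3836] deg 78.6 cost 0.192 sat 138.0
low0 0.81 [319 279  26  30] [0.4146 0.1321] deg 179.6 cost 0.042 sat 11.0
low0 0.8 [219 395  42  52] [0.5277 0.4536] deg 31.3 cost 0.072 sat 9.0
low0 0.75 [319 317  31  39] [0.3999 0.2474] deg 21.2 cost 0.046 sat 10.0
low0 0.69 [336 204  21  36] [ 0.4154 -0.153 ] deg 31.5 cost 0.3 sat 11.0
slot 0.6743177823714405 0.07562512757168827
--
[-0.2971 -0.2474  0.0526] [ -0.4  -0.  -33. ]
--
[ 0.  -0.   0.1] [0. 0. 0.]
[ 0.     0.    -0.053] [0. 0. 0.]
--
[0.0505 0.3289 0.    ] [-0. -0. 33.]
--
[ 0.    -0.     0.102] [0. 0. 0.]
[0. 0. 0.] [0. 0. 0.]
```

View pics/w4.png

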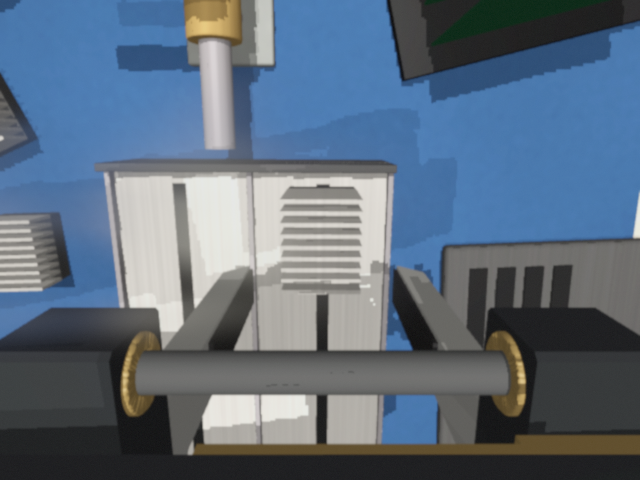

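The first tall sink stands over the back slot at (320,240), just short of the valve-side end plate at row 168. I'll measure the gap and fetch the next one, tall at (0.4165,-0.1362).

```bash
python3 -c "
from lib import *
s=shot('wrist')
for uv,z in(((250,161),.07),((250,171),.07),((250,175),.05),((325,172),.07),((322,188),.12),((322,292),.12)): print(uv,z,rackrel(*ray(s,uv,z)[:2]))
im=cv2.cvtColor(s['img'],cv2.COLOR_BGR2GRAY)
print(im[150:200,215].tolist()); print(im[180:200,322].tolist(), im[280:300,318].tolist())
print(im[200,90:420:1].tolist()[15:40])
print(proj(s,[slot('tall',0)+(.05,)]))
job('tall',.4165,-.1362,31.5,1)"
```

```text
(250, 161) 0.07 [  3.8 167.4]
(250, 171) 0.07 [  3.5 160.6]
(250, 175) 0.05 [ -0.3 156. ]
(325, 172) 0.07 [ 55.7 159.9]
(322, 188) 0.12 [ 54.  154.7]
(322, 292) 0.12 [53.9 90.7]
[130, 127, 127, 125, 126, 126, 126, 123, 116, 105, 102, 101, 102, 105, 112, 117, 117, 118, 118, 117, 116, 120, 139, 155, 169, 179, 190, 213, 227, 231, 231, 231, 231, 231, 231, 231, 230, 231, 231, 231, 230, 231, 230, 230, 231, 230, 230, 230, 230, 230]
[218, 218, 215, 199, 156, 96, 69, 79, 107, 126, 133, 134, 134, 135, 135, 136, 136, 136, 141, 164] [149, 185, 198, 182, 154, 131, 119, 116, 114, 114, 116, 125, 148, 156, 160, 180, 178, 159, 151, 149]
[122, 137, 165, 176, 179, 177, 163, 136, 116, 112, 113, 138, 183, 201, 204, 205, 203, 202, 203, 204, 205, 205, 203, 202, 202]
[[324.02216883 228.72027866]]
slot 0.6743177823714405 0.07562512757168827
--
[-0.2972 -0.2488  0.0528] [ -0.3  -0.  -33.7]
--
[ 0.  -0.   0.1] [0. 0. 0.]
[ 0.     0.    -0.053] [0. 0. 0.]
--
[0.0459 0.3305 0.    ] [-0.  -0.  33.7]
--
[ 0.    -0.     0.102] [0. 0. 0.]
[0. 0. 0.] [0. 0. 0.]
```

```bash
python3 -c "
from lib import *
s=shot('wrist'); im=cv2.cvtColor(s['img'],cv2.COLOR_BGR2GRAY)
print(obs()[1])
for uv,z in(((300,184.5),.05),((340,184.5),.05),((322,199),.12),((322,292),.12),((180,171.5),.07),((330,172),.07),((282,250),.12),((361,250),.12),((253,300),.058),((315,300),.05),((328,300),.05)): print(uv,z,rackrel(*ray(s,uv,z)[:2]))
print(im[176:206,300].tolist()); print(im[282:300,300].tolist()); print(im[262,240:400].tolist()[30:130])
print(s['E'][:3,3], rackrel(*s['E'][:2,3]))
"
```

```text
[0.6771601  0.15115389 0.18842161]
(300, 184.5) 0.05 [ 37.2 148.9]
(340, 184.5) 0.05 [ 67.3 149. ]
(322, 199) 0.12 [ 54.2 148.3]
(322, 292) 0.12 [54.2 90.6]
(180, 171.5) 0.07 [-45.2 160.2]
(330, 172) 0.07 [ 59.5 159.9]
(282, 250) 0.12 [ 30.1 117.4]
(361, 250) 0.12 [ 77.6 117.4]
(253, 300) 0.058 [-0.3 59.5]
(315, 300) 0.05 [48.1 56.2]
(328, 300) 0.05 [58.5 56.3]
[147, 149, 161, 194, 212, 216, 216, 216, 216, 208, 174, 118, 110, 128, 133, 135, 136, 136, 136, 136, 136, 136, 140, 161, 195, 212, 214, 208, 180, 136]
[199, 183, 158, 139, 123, 117, 116, 116, 117, 132, 155, 170, 173, 173, 175, 176, 176, 176]
[228, 227, 227, 227, 226, 225, 224, 223, 221, 211, 201, 187, 185, 191, 193, 192, 193, 193, 194, 194, 194, 194, 193, 193, 192, 191, 191, 190, 190, 190, 190, 192, 191, 189, 187, 187, 188, 189, 190, 189, 188, 189, 190, 190, 191, 190, 189, 189, 191, 197, 201, 202, 201, 199, 197, 194, 193, 194, 196, 197, 199, 198, 199, 198, 198, 199, 200, 200, 200, 199, 197, 196, 197, 198, 199, 198, 198, 199, 199, 199, 199, 198, 197, 196, 197, 197, 198, 198, 198, 199, 199, 201, 206, 210, 213, 214, 215, 215, 216, 215]
[0.68068352 0.21836632 0.35528029] [ 55.8 182.9]
```

The gap at the plate measures about 11.5 mm, so I'll regrasp and shift the sink 3.5 mm away from it.

Request:
servo_tool(
  commands=[0,0,0.05,0,0,0,0.065,0,0,0.1,0,0,0,0.065,0,0,0.1,0,0,0,0.03,0,0,0.1,0,0,0,0.03,-0.0035,0.0005,0.099,0,0,0,0.03,-0.0035,0.0005,0.099,0,0,0,0.03,-0.0035,0.0005,0.1,0,0,0,0.065,-0.0035,0.0005,0.1,0,0,0,0.065,0,0,0.04,0,0,0,0.065,0,0,0,0,0,0,0.065],
)

```text
time: 15.08
tool_pos: [0.678, 0.1516, 0.193]
ee_rot: [3.142, -0.0, 1.532]
wrist_force: [0.8, 0.7, 0.6]
width: 0.0652
finger_force: 0.0
```

```bash
cat >> lib.py <<'E'
def gapcheck(col_rack_x,ytop,h):
    """wrist view near yaw 88: gray profile sampled along rack y at rack x, ground plane heights; prints edges"""
E
python3 -c "
from lib import *
s=shot('wrist'); im=cv2.cvtColor(s['img'],cv2.COLOR_BGR2GRAY)
print(obs()[1])
findrack(s,'tall0')
for c in(300,340):
  e=np.diff(im[176:215,c].astype(int)); k=176+np.argmin(e); print('edge row',k, e.min(), rackrel(*ray(s,(c,k+.5),.05)[:2]))
job('tall',.4165,-.1362,31.5,1)"
```

```text
[0.68037901 0.15186727 0.20031632]
tall0 rack mm [ 56.5 114.6] deg 0.0 cost 0.032
edge row 191 -57 [ 38.7 143.8]
edge row 191 -58 [ 69.4 143.7]
slot 0.6743177823714405 0.07562512757168827
--
[-0.2981 -0.2533  0.0581] [  0.6   0.1 -33.7]
--
[ 0.  -0.   0.1] [0. 0. 0.]
[ 0.     0.    -0.053] [0. 0. 0.]
--
[0.0459 0.3305 0.    ] [-0.  -0.  33.7]
--
[ 0.    -0.     0.102] [0. 0. 0.]
[0. 0. 0.] [0. 0. 0.]
```

```bash
python3 -c "
from lib import *
s=shot('wrist');s=shot('wrist'); im=cv2.cvtColor(s['img'],cv2.COLOR_BGR2GRAY)
print(obs()[1])
findrack(s,'tall0')
for c in(300,340):
  e=np.diff(im[176:215,c].astype(int)); k=176+np.argmin(e); print('edge row',k, e.min(), rackrel(*ray(s,(c,k+.5),.05)[:2]))
job('tall',.4165,-.1362,31.5,1)"
```

```text
[0.67814609 0.15137642 0.19149604]
tall0 rack mm [ 56.5 114.3] deg -0.2 cost 0.042
edge row 191 -57 [ 40.7 143.7]
edge row 191 -60 [ 71.6 143.6]
slot 0.6743177823714405 0.07562512757168827
--
[-0.2973 -0.2493  0.0534] [ -0.2  -0.  -33.7]
--
[ 0.  -0.   0.1] [0. 0. 0.]
[ 0.     0.    -0.053] [0. 0. 0.]
--
[0.0459 0.3305 0.    ] [-0.  -0.  33.7]
--
[ 0.    -0.     0.102] [0. 0. 0.]
[0. 0. 0.] [0. 0. 0.]
```

Request:
servo_tool(
  commands=[-0.297,-0.249,0.0535,-0.2,0,-33.7,0.075,-0.297,-0.249,0.0535,-0.2,0,-33.7,0.075,-0.297,-0.249,0.0535,-0.2,0,-33.7,0.075,-0.297,-0.249,0.0535,-0.2,0,-33.7,0.075,-0.297,-0.249,0.0535,-0.2,0,-33.7,0.075,-0.297,-0.249,0.0535,-0.2,0,-33.7,0.075,-0.297,-0.249,0.0535,-0.2,0,-33.7,0.075,-0.297,-0.249,0.0535,-0.2,0,-33.7,0.075,-0.297,-0.249,0.0535,-0.2,0,-33.7,0.075,-0.297,-0.249,0.0535,-0.2,0,-33.7,0.075],
)

```text
time: 16.58
tool_pos: [0.418, -0.135, 0.1373]
ee_rot: [3.141, -0.0, 2.122]
wrist_force: [0.4, -0.3, -0.3]
width: 0.0748
finger_force: 0.0
```

Request:
servo_tool(
  commands=[0,0,0,0,0,0,0.075,0,0,0,0,0,0,0.075],
)

```text
time: 16.82
tool_pos: [0.4174, -0.1355, 0.1373]
ee_rot: [3.141, -0.0, 2.121]
wrist_force: [0.8, -0.8, 0.1]
width: 0.075
finger_force: 0.0
```

```bash
python3 -c "
from lib import *
o,p,r=obs();print(p.round(4),o['ee_rot'])
s=shot('wrist');find(s);cv2.imwrite('pics/w5.png',s['img'])
job('tall',.4165,-.1362,31.5,1)"
```

```text
[ 0.4174 -0.1355  0.1373] [ 3.14120293e+00 -1.04227768e-04  2.12117655e+00]
tall0 0.97 [166 433  44  22] [ 0.4302 -0.3877] deg 0.4 cost 0.776 sat 14.0
tall0 0.9 [  1 202 156 107] [ 0.2875 -0.2366] deg 56.5 cost 0.25 sat 132.0
tall0 0.73 [278 190  86 113] [ 0.4168 -0.1365] deg 31.9 cost 0.027 sat 12.0
low0 0.62 [277 187  86 117] [ 0.418  -0.1384] deg 29.7 cost 0.216 sat 12.0
slot 0.6743177823714405 0.07562512757168827
--
[-0.     -0.0008  0.0003] [ 0. -0. -0.]
--
[ 0.  -0.   0.1] [0. 0. 0.]
[ 0.     0.    -0.053] [0. 0. 0.]
--
[0.0459 0.3305 0.    ] [-0.  -0.  33.7]
--
[ 0.    -0.     0.102] [0. 0. 0.]
[0. 0. 0.] [0. 0. 0.]
```

Request:
servo_tool(
  commands=[0.001,-0.0005,0.05,0,0,0,0.075,0.001,-0.0005,0.1,0,0,0,0.075,0.001,-0.0005,0.1,0,0,0,0.075,0.001,-0.0005,0.1,0,0,0,0.03,0.001,-0.0005,0.1,0,0,0,0.03,0.001,-0.0005,0.1,0,0,0,0.03,0.001,-0.0005,0.1,0,0,0,0.03,0,0,0.05,0,0,0,0.03,0,0,-0.01,0,0,0,0.03,0,0,-0.053,0,0,0,0.03],
)

```text
time: 18.23
tool_pos: [0.4174, -0.1358, 0.1927]
ee_rot: [3.139, 0.002, 2.12]
wrist_force: [-0.1, 0.8, -4.3]
width: 0.0496
finger_force: 30.0
```

Request:
servo_tool(
  commands=[0.046,0.3305,0,0,0,33.7,0.03,0.046,0.3305,0,0,0,33.7,0.03,0.046,0.3305,0,0,0,33.7,0.03,0.046,0.3305,0,0,0,33.7,0.03,0.046,0.3305,0,0,0,33.7,0.03,0.046,0.3305,0,0,0,33.7,0.03,0.046,0.3305,0,0,0,33.7,0.03,0.046,0.3305,0,0,0,33.7,0.03,0.046,0.3305,0,0,0,33.7,0.03,0.046,0.3305,0,0,0,33.7,0.03],
)

```text
time: 19.48
tool_pos: [0.6744, 0.075, 0.191]
ee_rot: [3.141, -0.0, 1.531]
wrist_force: [0.2, -0.2, -3.6]
width: 0.0498
finger_force: 30.0
```

```bash
python3 -c "
from lib import *
shot('scene');o,p,r=obs();print(p.round(4),o['ee_rot'],o['width'])
s=shot('wrist'); findrack(s,'tall0')
sx,sy=slot('tall',1)
legs([(sx,sy,.088,87.8),(sx,sy,.19,87.8)])"
```

```text
[0.6745 0.0751 0.191 ] [ 3.14071627e+00 -2.79962514e-04  1.53086317e+00] 0.05024468692559176
tall0 rack mm [57.5  9.8] deg 54.2 cost 0.457
tall0 rack mm [ 56.5 114. ] deg -0.1 cost 0.091
--
[ 0.0002 -0.0004  0.1028] [ 0.  -0.  -0.1]
[ 0.0002 -0.0003  0.0008] [ 0.  -0.  -0.1]
```

Request:
servo_tool(
  commands=[-0.001,-0.0005,0.05,0,0,0,0.03,-0.001,-0.0005,0.09,0,0,0,0.03,-0.001,-0.0005,0.1025,0,0,0,0.03,-0.001,-0.0005,0.1025,0,0,0,0.03,-0.001,-0.0005,0.1025,0,0,0,0.065,-0.001,-0.0005,0.1025,0,0,0,0.065,-0.001,-0.0005,0.1025,0,0,0,0.065,0,0,0.04,0,0,0,0.065,0,0,0,0,0,0,0.065,0,0,0,0,0,0,0.065],
)

```text
time: 20.88
tool_pos: [0.6773, 0.076, 0.1966]
ee_rot: [3.13, -0.001, 1.532]
wrist_force: [1.0, -0.4, -0.3]
width: 0.0647
finger_force: 0.0
```

Request:
servo_tool(
  commands=[0,0,0,0,0,0,0.065,0,0,0,0,0,0,0.065],
)

```text
time: 21.12
tool_pos: [0.6739, 0.0758, 0.1876]
ee_rot: [-3.137, 0.0, 1.532]
wrist_force: [0.1, 0.2, -0.5]
width: 0.0647
finger_force: 0.0
```

```bash
python3 -c "
from lib import *
o,p,r=obs();print(p.round(4),rackrel(*p[:2]))
s=shot('wrist'); findrack(s,'tall0'); cv2.imwrite('pics/w6.png',s['img'])
for n in('scene','side'):
  s=shot(n); findrack(s,'tall0'); 
  if n=='scene': find(s)
job('tall',.418,-.388,-3.5,2)"
```

```text
[0.6739 0.0758 0.1876] [54.5 40.2]
tall0 rack mm [ 56.4 114. ] deg -0.2 cost 0.078
tall0 rack mm [56.1 39.6] deg 0.1 cost 0.03
tall0 rack mm [-46.9 125.2] deg -1.1 cost 0.817
tall0 rack mm [55.7 41.6] deg -0.2 cost 0.07
tall0 0.96 [191 236  29  36] [ 0.2869 -0.2369] deg 59.2 cost 0.05 sat 182.0
tall0 0.87 [137 288  37  39] [ 0.4191 -0.387 ] deg 178.4 cost 0.151 sat 15.0
tall0 0.78 [379 281  40  46] [0.6356 0.1063] deg 178.5 cost 0.055 sat 17.0
tall0 0.78 [137 257  25  33] [ 0.2982 -0.3804] deg 76.2 cost 0.048 sat 182.0
low0 0.87 [348 235  30  27] [0.4183 0.1353] deg 179.9 cost 0.078 sat 17.0
low0 0.73 [478 223  27  30] [0.529  0.4576] deg 32.6 cost 0.099 sat 17.0
low0 0.47 [383 223  22  19] [0.3932 0.2437] deg 50.4 cost 0.875 sat 16.0
low0 0.41 [447 226  32  24] [0.4982 0.3949] deg 72.1 cost 0.608 sat 17.0
tall0 rack mm [53.2 34.9] deg 9.4 cost 0.344
tall0 rack mm [ 54.6 112.7] deg 0.7 cost 0.049
slot 0.6713935238025523 0.00068215784255167
--
[-0.4735 -0.2386  0.0531] [-0.  -0.   1.3]
--
[ 0.  -0.   0.1] [0. 0. 0.]
[ 0.     0.    -0.053] [0. 0. 0.]
--
[0.4034 0.2292 0.    ] [ 0.   0.  -1.3]
--
[ 0.    -0.     0.102] [0. 0. 0.]
[0. 0. 0.] [0. 0. 0.]
```

View pics/w6.png

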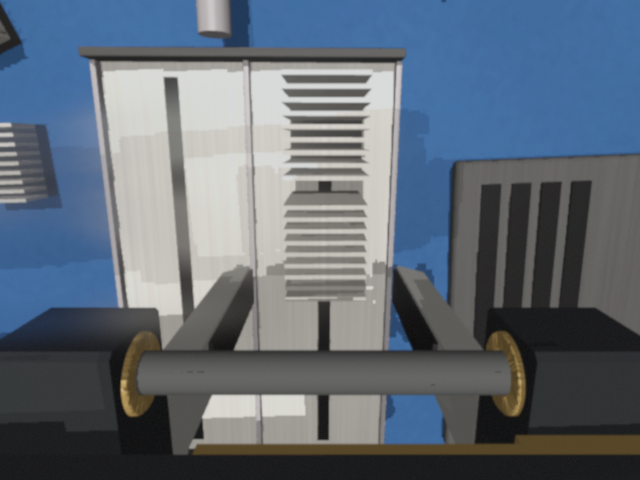

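Both tall sinks stand squarely over the back slot at (326,130) and (326,245), about 74.5 mm apart. Next is the third tall one.

Request:
servo_tool(
  commands=[-0.4735,-0.2386,0.02,0,0,1.3,0.072,-0.4735,-0.2386,0.02,0,0,1.3,0.072,-0.4735,-0.2386,0.02,0,0,1.3,0.072,-0.4735,-0.2386,0.02,0,0,1.3,0.072,-0.4735,-0.2386,0.02,0,0,1.3,0.072,-0.4735,-0.2386,0.03,0,0,1.3,0.072,-0.4735,-0.2386,0.04,0,0,1.3,0.072,-0.4735,-0.2386,0.05,0,0,1.3,0.072,-0.4735,-0.2386,0.053,0,0,1.3,0.072,-0.4735,-0.2386,0.053,0,0,1.3,0.072],
)

```text
time: 22.78
tool_pos: [0.4162, -0.3893, 0.1359]
ee_rot: [-3.14, -0.002, 1.505]
wrist_force: [0.6, -0.6, 0.6]
width: 0.0723
finger_force: 0.0
```

Request:
servo_tool(
  commands=[0,0,0,0,0,0,0.072,0,0,0,0,0,0,0.072],
)

```text
time: 23.02
tool_pos: [0.4191, -0.3871, 0.1381]
ee_rot: [3.14, 0.0, 1.511]
wrist_force: [0.4, 0.2, 0.6]
width: 0.0721
finger_force: 0.0
```

```bash
python3 -c "
from lib import *
o,p,r=obs();print(p.round(4),o['ee_rot'])
s=shot('wrist');find(s)
job('tall',.4183,-.3878,-3.3,2)"
```

```text
[ 0.4191 -0.3871  0.1381] [3.14015905e+00 4.58063670e-04 1.51117738e+00]
tall0 0.95 [278 190  84 114] [ 0.4185 -0.388 ] deg 176.7 cost 0.025 sat 10.0
tall0 0.92 [ 77 194 135 105] [ 0.3018 -0.3816] deg 77.7 cost 0.039 sat 129.0
tall0 0.77 [  0   0 171  84] [ 0.287  -0.2381] deg 56.8 cost 0.015 sat 134.0
slot 0.6713935238025523 0.00068215784255167
--
[-0.0006 -0.0006  0.0008] [ 0.1  0.  -0.1]
--
[ 0.  -0.   0.1] [0. 0. 0.]
[ 0.     0.    -0.053] [0. 0. 0.]
--
[0.4024 0.2303 0.    ] [ 0.   0.  -1.1]
--
[ 0.    -0.     0.102] [0. 0. 0.]
[0. 0. 0.] [0. 0. 0.]
```

Request:
servo_tool(
  commands=[-0.0005,-0.0005,0.05,0,0,0,0.072,-0.0005,-0.0005,0.1,0,0,0,0.072,-0.0005,-0.0005,0.1,0,0,0,0.072,-0.0005,-0.0005,0.1,0,0,0,0.03,-0.0005,-0.0005,0.1,0,0,0,0.03,-0.0005,-0.0005,0.1,0,0,0,0.03,-0.0005,-0.0005,0.1,0,0,0,0.03,0,0,0.05,0,0,0,0.03,0,0,-0.01,0,0,0,0.03,0,0,-0.053,0,0,0,0.03],
)

```text
time: 24.42
tool_pos: [0.4183, -0.3881, 0.1926]
ee_rot: [3.14, 0.001, 1.509]
wrist_force: [0.2, 0.0, -5.0]
width: 0.0498
finger_force: 30.0
```

Request:
servo_tool(
  commands=[0.402,0.2303,0,0,0,-1.1,0.03,0.402,0.2303,0,0,0,-1.1,0.03,0.402,0.2303,0,0,0,-1.1,0.03,0.402,0.2303,0,0,0,-1.1,0.03,0.402,0.2303,0,0,0,-1.1,0.03,0.402,0.2303,0,0,0,-1.1,0.03,0.402,0.2303,0,0,0,-1.1,0.03,0.402,0.2303,0,0,0,-1.1,0.03,0.402,0.2303,0,0,0,-1.1,0.03,0.402,0.2303,0,0,0,-1.1,0.03],
)

```text
time: 25.68
tool_pos: [0.672, -0.0015, 0.1894]
ee_rot: [-3.14, 0.0, 1.528]
wrist_force: [-0.6, -0.5, -4.5]
width: 0.0501
finger_force: 30.0
```

Request:
servo_tool(
  commands=[0,0,0,0,0,0,0.03,0,0,0,0,0,0,0.03],
)

```text
time: 25.92
tool_pos: [0.6723, -0.0021, 0.1906]
ee_rot: [3.141, -0.0, 1.527]
wrist_force: [0.3, -0.1, -4.7]
width: 0.0501
finger_force: 30.0
```

```bash
python3 -c "
from lib import *
o,p,r=obs();print(p.round(4),o['ee_rot'],o['width'])
sx,sy=slot('tall',2)
legs([(sx,sy,.088,87.8),(sx,sy,.19,87.8)])"
```

```text
[ 0.6723 -0.0021  0.1906] [ 3.14125233e+00 -1.88087393e-04  1.52680780e+00] 0.050134016036541294
--
[ 0.0027 -0.0011  0.1026] [ 0.  -0.  -0.3]
[ 0.0027 -0.001   0.0006] [ 0.  -0.  -0.3]
```

Request:
servo_tool(
  commands=[0.0022,-0.001,0.05,0,0,-0.3,0.03,0.0022,-0.001,0.09,0,0,-0.3,0.03,0.0022,-0.001,0.1025,0,0,-0.3,0.03,0.0022,-0.001,0.1025,0,0,-0.3,0.03,0.0022,-0.001,0.1025,0,0,-0.3,0.065,0.0022,-0.001,0.1025,0,0,-0.3,0.065,0.0022,-0.001,0.1025,0,0,-0.3,0.065,0,0,0.04,0,0,0,0.065,0,0,0,0,0,0,0.065,0,0,0,0,0,0,0.065],
)

```text
time: 27.18
tool_pos: [0.6751, -0.0011, 0.1965]
ee_rot: [3.13, 0.0, 1.529]
wrist_force: [0.8, -0.5, -0.6]
width: 0.0649
finger_force: 0.0
```

Request:
servo_tool(
  commands=[0,0,0,0,0,0,0.065,0,0,0,0,0,0,0.065],
)

```text
time: 27.42
tool_pos: [0.6716, -0.0008, 0.1876]
ee_rot: [-3.137, -0.0, 1.528]
wrist_force: [0.2, -0.8, -0.4]
width: 0.0652
finger_force: 0.0
```

```bash
python3 -c "
from lib import *
o,p,r=obs();print(p.round(4),rackrel(*p[:2]))
s=shot('wrist'); findrack(s,'tall0'); find(s,('low0',)); cv2.imwrite('pics/w7.png',s['img'])
for n in('scene','side'):
  s=shot(n); findrack(s,'tall0'); find(s,('low0',))
job('low',.4168,.1340,-.5,0)"
```

```text
[ 0.6716 -0.0008  0.1876] [ 55.3 -36.5]
tall0 rack mm [ 56.2 114.8] deg 0.7 cost 0.023
tall0 rack mm [56.1 39.3] deg 0.8 cost 0.085
tall0 rack mm [ 56. -34.] deg -0.3 cost 0.039
low0 0.69 [ 2 12 42 95] [0.4166 0.1343] deg 178.9 cost 0.016 sat 15.0
tall0 rack mm [ 56.2 -32.6] deg 0.7 cost 0.052
tall0 rack mm [57.8 42.3] deg -6.3 cost 0.116
tall0 rack mm [ 56.5 116.4] deg -0.5 cost 0.133
low0 0.85 [478 224  26  25] [0.529  0.4569] deg 33.7 cost 0.149 sat 17.0
low0 0.56 [446 221  32  31] [0.4988 0.3938] deg 70.6 cost 0.588 sat 20.0
low0 0.55 [390 219  24  19] [0.3848 0.2737] deg 61.4 cost 0.536 sat 17.0
low0 0.53 [194 279  40  36] [ 0.4307 -0.2642] deg 31.3 cost 0.364 sat 238.0
low0 0.5 [351 242   1   9] [0.379  0.1352] deg 62.9 cost 0.966 sat 15.0
tall0 rack mm [ 54.6 112.1] deg 0.7 cost 0.048
tall0 rack mm [ 53.4 -40.7] deg 10.2 cost 0.394
tall0 rack mm [54. 32.] deg 9.4 cost 0.344
low0 0.98 [319 280  26  29] [0.4155 0.1342] deg 1.4 cost 0.073 sat 10.0
low0 0.96 [317 312  35  41] [0.4003 0.246 ] deg 21.8 cost 0.036 sat 10.0
low0 0.56 [222 396  40  51] [0.5279 0.4524] deg 33.5 cost 0.037 sat 10.0
slot 0.567325685337595 0.15485700986852738
--
[ 0.124  -0.2613  0.0723] [ 0.  -0.  -1.9]
--
[ 0.  -0.   0.1] [0. 0. 0.]
[ 0.     0.    -0.072] [0. 0. 0.]
--
[0.0222 0.1503 0.    ] [-0.  -0.   1.7]
--
[ 0.    -0.     0.121] [0. 0. 0.]
[0. 0. 0.] [0. 0. 0.]
```

Request:
servo_tool(
  commands=[0.124,-0.2613,0.01,0,0,-1.9,0.075,0.124,-0.2613,0.01,0,0,-1.9,0.075,0.124,-0.2613,0.02,0,0,-1.9,0.075,0.124,-0.2613,0.03,0,0,-1.9,0.075,0.124,-0.2613,0.05,0,0,-1.9,0.075,0.124,-0.2613,0.072,0,0,-1.9,0.075,0.124,-0.2613,0.072,0,0,-1.9,0.075,0.124,-0.2613,0.072,0,0,-1.9,0.075,0.124,-0.2613,0.072,0,0,-1.9,0.075],
)

```text
time: 29.0
tool_pos: [0.4181, 0.1339, 0.1196]
ee_rot: [3.139, -0.001, 1.561]
wrist_force: [0.9, 0.5, -0.4]
width: 0.0748
finger_force: 0.0
```

```bash
python3 -c "
from lib import *
shot('scene');o,p,r=obs();print(p.round(4),o['ee_rot'])
s=shot('wrist');find(s,('low0',))
job('low',.4165,.1342,-.6,0)"
```

```text
[0.418  0.1339 0.1194] [ 3.13939428e+00 -6.26843253e-04  1.56092105e+00]
low0 0.74 [229   0 121 128] [0.4016 0.247 ] deg 21.3 cost 0.04 sat 3.0
low0 0.64 [279 191  83 100] [0.4163 0.1346] deg 179.2 cost 0.03 sat 11.0
slot 0.567325685337595 0.15485700986852738
--
[ 0.0003 -0.0011  0.001 ] [ 0.1 -0.   0. ]
--
[ 0.  -0.   0.1] [0. 0. 0.]
[ 0.     0.    -0.072] [0. 0. 0.]
--
[0.0222 0.1506 0.    ] [ 0.  -0.   1.6]
--
[ 0.    -0.     0.121] [0. 0. 0.]
[0. 0. 0.] [0. 0. 0.]
```

Request:
servo_tool(
  commands=[0.0005,-0.001,0.05,0,0,0,0.075,0.0005,-0.001,0.095,0,0,0,0.075,0.0005,-0.001,0.1,0,0,0,0.075,0.0005,-0.001,0.1,0,0,0,0.03,0.0005,-0.001,0.1,0,0,0,0.03,0.0005,-0.001,0.1,0,0,0,0.03,0.0005,-0.001,0.1,0,0,0,0.03,0,-0.001,0.04,0,0,0,0.03,0,-0.001,-0.02,0,0,0,0.03,0,-0.001,-0.071,0,0,0,0.03],
)

```text
time: 30.4
tool_pos: [0.416, 0.134, 0.1916]
ee_rot: [3.139, -0.001, 1.562]
wrist_force: [0.3, -0.1, -3.4]
width: 0.0497
finger_force: 30.0
```

Request:
servo_tool(
  commands=[0.0222,0.1506,0,0,0,1.6,0.03,0.0222,0.1506,0,0,0,1.6,0.03,0.0222,0.1506,0,0,0,1.6,0.03,0.0222,0.1506,0,0,0,1.6,0.03,0.0222,0.1506,0,0,0,1.6,0.03,0.0222,0.1506,0,0,0,1.6,0.03,0.0222,0.1506,0,0,0,1.6,0.03],
)

```text
time: 31.28
tool_pos: [0.5659, 0.1548, 0.19]
ee_rot: [3.141, -0.0, 1.534]
wrist_force: [-1.2, -0.3, -2.3]
width: 0.0498
finger_force: 30.0
```

```bash
python3 -c "
from lib import *
shot('scene');o,p,r=obs();print(p.round(4),o['ee_rot'],o['width'])
sx,sy=slot('low',0)
legs([(sx,sy,.0695,87.8),(sx,sy,.19,87.8)])"
```

```text
[0.566  0.1549 0.1899] [ 3.14065253e+00 -4.14646031e-04  1.53389042e+00] 0.05005584358494448
--
[-0.      0.0012  0.1204] [ 0.1 -0.   0.1]
[ 0.      0.0013 -0.0001] [ 0.1 -0.   0.1]
```

Request:
servo_tool(
  commands=[-0.0005,0.0008,0.06,0,0,0,0.03,-0.0005,0.0008,0.11,0,0,0,0.03,-0.0005,0.0008,0.1205,0,0,0,0.03,-0.0005,0.0008,0.1205,0,0,0,0.03,-0.0005,0.0008,0.1205,0,0,0,0.065,-0.0005,0.0008,0.1205,0,0,0,0.065,-0.0005,0.0008,0.1205,0,0,0,0.065,0,0,0.06,0,0,0,0.065,0,0,0,0,0,0,0.065,0,0,0,0,0,0,0.065],
)

```text
time: 32.58
tool_pos: [0.57, 0.1555, 0.1971]
ee_rot: [3.128, -0.003, 1.534]
wrist_force: [-0.6, -0.4, -0.2]
width: 0.0652
finger_force: 0.0
```

Request:
servo_tool(
  commands=[0,0,0,0,0,0,0.065,0,0,0,0,0,0,0.065],
)

```text
time: 32.83
tool_pos: [0.5655, 0.1546, 0.1868]
ee_rot: [-3.137, 0.001, 1.534]
wrist_force: [0.4, 0.0, -0.1]
width: 0.0647
finger_force: 0.0
```

```bash
python3 -c "
from lib import *
o,p,r=obs();print(p.round(4),rackrel(*p[:2]))
s=shot('wrist'); findrack(s,'tall0');findrack(s,'low0'); cv2.imwrite('pics/w8.png',s['img'])
for n in('scene','side'):
  s=shot(n); findrack(s,'low0'); find(s,('low0',))
job('low',.4018,.2470,21.3,1)"
```

```text
[0.5655 0.1546 0.1868] [-56.8 114.7]
tall0 rack mm [ 56.1 114.3] deg -0.5 cost 0.048
tall0 rack mm [29.5 79.2] deg 50.4 cost 0.851
tall0 rack mm [ 30.3 -72.2] deg 24.1 cost 0.814
low0 rack mm [-54.2 114.2] deg 0.3 cost 0.05
low0 rack mm [-54.7 115.7] deg -1.0 cost 0.062
low0 0.9 [478 225  25  25] [0.5274 0.4599] deg 37.0 cost 0.154 sat 17.0
low0 0.78 [384 220  28  27] [0.4029 0.2471] deg 28.7 cost 0.1 sat 17.0
low0 0.72 [387 248  33  35] [0.5198 0.1904] deg 1.3 cost 0.068 sat 16.5
low0 rack mm [-56.7 112.1] deg 0.0 cost 0.066
low0 rack mm [-25.9  10.9] deg 149.8 cost 0.883
low0 0.76 [245 262  31  29] [0.5832 0.096 ] deg 176.6 cost 0.076 sat 12.0
low0 0.76 [317 315  32  42] [0.4003 0.2455] deg 21.0 cost 0.04 sat 10.0
low0 0.6 [180 204 132 119] [ 0.6146 -0.0131] deg 77.0 cost 0.896 sat 11.0
low0 0.56 [218 395  44  52] [0.528  0.4533] deg 34.8 cost 0.038 sat 10.0
slot 0.5644014267687069 0.0799140401393908
--
[ 0.086  -0.1681  0.0712] [ -0.   -0.  -23.4]
--
[-0.  -0.   0.1] [0. 0. 0.]
[ 0.     0.    -0.072] [0. 0. 0.]
--
[-0.2147  0.0908  0.    ] [-0.  -0.  23.5]
--
[ 0.    -0.     0.121] [0. 0. 0.]
[0. 0. 0.] [0. 0. 0.]
```

View pics/w8.png

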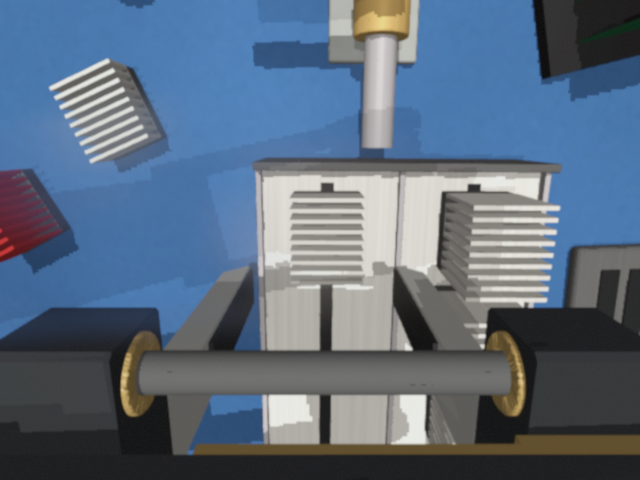

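Low sink 1 is set squarely over the front slot at (327,237). Next is the low one at (0.402, 0.247).

Request:
servo_tool(
  commands=[0.086,-0.168,0.02,0,0,-23.4,0.075,0.086,-0.168,0.03,0,0,-23.4,0.075,0.086,-0.168,0.05,0,0,-23.4,0.075,0.086,-0.168,0.071,0,0,-23.4,0.075,0.086,-0.168,0.071,0,0,-23.4,0.075,0.086,-0.168,0.071,0,0,-23.4,0.075,0.086,-0.168,0.071,0,0,-23.4,0.075],
)

```text
time: 34.15
tool_pos: [0.4036, 0.247, 0.1198]
ee_rot: [3.139, -0.0, 1.941]
wrist_force: [-0.2, 0.4, 0.5]
width: 0.0751
finger_force: 0.0
```

```bash
python3 -c "
from lib import *
shot('scene');o,p,r=obs();print(p.round(4),o['ee_rot'])
s=shot('wrist');find(s,('low0',))
job('low',.4018,.2468,21.3,1)"
```

```text
[0.4034 0.247  0.1196] [ 3.13892442e+00 -2.44457410e-04  1.94082057e+00]
low0 0.78 [275 187  86 107] [0.4017 0.2472] deg 21.3 cost 0.028 sat 10.0
low0 0.76 [578   0  57  68] [0.5295 0.455 ] deg 33.5 cost 0.01 sat 11.0
low0 0.49 [556 187  84 129] [0.6007 0.3122] deg 177.9 cost 0.065 sat 8.0
low0 0.37 [465 434   5   8] [0.5929 0.0949] deg 61.1 cost 0.984 sat 12.5
slot 0.5644014267687069 0.0799140401393908
--
[ 0.0003 -0.0011  0.0011] [ 0.1 -0.  -0.1]
--
[-0.  -0.   0.1] [0. 0. 0.]
[ 0.     0.    -0.072] [0. 0. 0.]
--
[-0.2146  0.0909  0.    ] [-0.  -0.  23.5]
--
[ 0.    -0.     0.121] [0. 0. 0.]
[0. 0. 0.] [0. 0. 0.]
```

Request:
servo_tool(
  commands=[0.0003,-0.001,0.05,0,0,0,0.075,0.0003,-0.001,0.095,0,0,0,0.075,0.0003,-0.001,0.1,0,0,0,0.075,0.0003,-0.001,0.1,0,0,0,0.03,0.0003,-0.001,0.1,0,0,0,0.03,0.0003,-0.001,0.1,0,0,0,0.03,0.0003,-0.001,0.1,0,0,0,0.03,0,-0.001,0.04,0,0,0,0.03,0,-0.001,-0.02,0,0,0,0.03,0,-0.001,-0.071,0,0,0,0.03],
)

```text
time: 35.55
tool_pos: [0.4011, 0.2467, 0.1917]
ee_rot: [3.139, -0.0, 1.942]
wrist_force: [0.6, 0.3, -3.1]
width: 0.0494
finger_force: 30.0
```

Request:
servo_tool(
  commands=[-0.2146,0.091,0,0,0,23.5,0.03,-0.2146,0.091,0,0,0,23.5,0.03,-0.2146,0.091,0,0,0,23.5,0.03,-0.2146,0.091,0,0,0,23.5,0.03,-0.2146,0.091,0,0,0,23.5,0.03,-0.2146,0.091,0,0,0,23.5,0.03,-0.2146,0.091,0,0,0,23.5,0.03,-0.2146,0.091,0,0,0,23.5,0.03],
)

```text
time: 36.55
tool_pos: [0.5631, 0.0808, 0.1897]
ee_rot: [3.141, -0.0, 1.534]
wrist_force: [-0.4, 0.5, -2.8]
width: 0.0498
finger_force: 30.0
```

```bash
python3 -c "
from lib import *
shot('scene');o,p,r=obs();print(p.round(4),o['ee_rot'],o['width'])
sx,sy=slot('low',1)
legs([(sx,sy,.0695,87.8),(sx,sy,.19,87.8)])"
```

```text
[0.5632 0.0806 0.1897] [ 3.14087700e+00 -3.75979527e-04  1.53349135e+00] 0.04962309799467526
--
[-0.0007  0.0012  0.1202] [ 0.  -0.   0.1]
[-0.0007  0.0013 -0.0003] [ 0.  -0.   0.1]
```

Request:
servo_tool(
  commands=[-0.0013,0.0008,0.06,0,0,0,0.03,-0.0013,0.0008,0.11,0,0,0,0.03,-0.0013,0.0008,0.1205,0,0,0,0.03,-0.0013,0.0008,0.1205,0,0,0,0.03,-0.0013,0.0008,0.1205,0,0,0,0.065,-0.0013,0.0008,0.1205,0,0,0,0.065,-0.0013,0.0008,0.1205,0,0,0,0.065,0,0,0.06,0,0,0,0.065,0,0,0,0,0,0,0.065,0,0,0,0,0,0,0.065],
)

```text
time: 37.85
tool_pos: [0.5671, 0.0799, 0.1968]
ee_rot: [3.128, -0.001, 1.532]
wrist_force: [0.5, 0.5, -0.5]
width: 0.0644
finger_force: 0.0
```

Request:
servo_tool(
  commands=[0,0,0,0,0,0,0.065,0,0,0,0,0,0,0.065],
)

```text
time: 38.1
tool_pos: [0.5625, 0.0796, 0.1869]
ee_rot: [-3.137, 0.0, 1.532]
wrist_force: [-0.4, -0.6, -0.4]
width: 0.065
finger_force: 0.0
```

```bash
python3 -c "
from lib import *
o,p,r=obs();print(p.round(4),rackrel(*p[:2]))
s=shot('wrist'); findrack(s,'tall0');findrack(s,'low0')
for n in('scene','side'):
  s=shot(n); findrack(s,'low0');findrack(s,'tall0'); find(s,('low0',),.5)
  d=spotter.trace('glue',s)[0]['box']; print('glue',d, ray(s,(d[0]+d[2]/2,d[1]+3),.11).round(3))
job('low',.5290,.4555,33.8,2)"
```

```text
[0.5625 0.0796 0.1869] [-56.9  39.6]
tall0 rack mm [33.5  9.9] deg 52.9 cost 0.85
tall0 rack mm [ 55.9 114. ] deg 0.2 cost 0.143
tall0 rack mm [55.  39.5] deg 0.2 cost 0.07
tall0 rack mm [-52.3 109.4] deg -0.7 cost 0.272
low0 rack mm [-54.6 113.5] deg -0.2 cost 0.062
low0 rack mm [-54.4  39.2] deg -0.3 cost 0.031
low0 rack mm [-53.9  40.8] deg -0.1 cost 0.055
low0 rack mm [-56.  116.7] deg -3.5 cost 0.133
tall0 rack mm [ 56.8 115.7] deg -1.1 cost 0.127
tall0 rack mm [ 57.  -32.6] deg 0.6 cost 0.046
tall0 rack mm [56.9 41.8] deg -1.3 cost 0.1
low0 0.86 [355 257  36  33] [0.5185 0.1096] deg 1.2 cost 0.082 sat 17.0
low0 0.83 [388 252  31  30] [0.5192 0.1913] deg 176.5 cost 0.078 sat 17.0
low0 0.77 [489 228  28  22] [0.5442 0.4837] deg 37.6 cost 0.242 sat 17.0
glue [434.0, 196.6, 24.4, 41.2] [0.428 0.37  0.11 ]
low0 rack mm [-56.  111.4] deg 1.5 cost 0.077
low0 rack mm [-57.2  34.7] deg 2.5 cost 0.246
tall0 rack mm [ 54.8 111.4] deg 0.1 cost 0.056
tall0 rack mm [53.6 33. ] deg 4.0 cost 0.327
tall0 rack mm [ 52.1 -38.7] deg 3.5 cost 0.371
low0 0.72 [244 263  34  29] [0.583  0.0957] deg 174.3 cost 0.065 sat 12.0
low0 0.67 [202 404  44  54] [0.5458 0.4755] deg 32.2 cost 0.056 sat 9.0
low0 0.62 [255 237  31  32] [0.5819 0.0052] deg 92.7 cost 0.202 sat 11.0
glue [296.1, 349.4, 34.0, 57.4] [0.422 0.369 0.11 ]
slot 0.5614771681998187 0.004971070410254186
--
[ 0.3741 -0.0493  0.0715] [  0.  -0. -36.]
--
[ 0.  -0.   0.1] [0. 0. 0.]
[ 0.     0.    -0.072] [0. 0. 0.]
--
[-0.3924 -0.2236 -0.    ] [ 0. -0. 36.]
--
[ 0.    -0.     0.121] [0. 0. 0.]
[0. 0. 0.] [0. 0. 0.]
```

The low one by the valve has been knocked aside and is now at about (0.546, 0.4765). I'll hover over its new place.

```bash
python3 -c "
from lib import *
job('low',.546,.4765,33,2)"
```

```text
slot 0.5614771681998187 0.004971070410254186
--
[ 0.3958 -0.0331  0.0715] [  0.   -0.  -35.2]
--
[ 0.  -0.   0.1] [0. 0. 0.]
[-0.     0.    -0.072] [0. 0. 0.]
--
[-0.4039 -0.2438 -0.    ] [ 0.  -0.  35.2]
--
[ 0.    -0.     0.121] [0. 0. 0.]
[0. 0. 0.] [0. 0. 0.]
```

Request:
servo_tool(
  commands=[0.396,-0.033,0,0,0,-35,0.075,0.396,-0.033,0,0,0,-35,0.075,0.396,-0.033,0,0,0,-35,0.075,0.396,-0.033,0,0,0,-35,0.075,0.396,-0.033,0,0,0,-35,0.075,0.396,-0.033,0,0,0,-35,0.075,0.396,-0.033,0.03,0,0,-35,0.075,0.396,-0.033,0.071,0,0,-35,0.075,0.396,-0.033,0.071,0,0,-35,0.075,0.396,-0.033,0.071,0,0,-35,0.075],
)

```text
time: 40.0
tool_pos: [0.5468, 0.4768, 0.12]
ee_rot: [3.139, -0.0, 2.142]
wrist_force: [0.6, -0.7, 0.8]
width: 0.075
finger_force: 0.0
```

Request:
servo_tool(
  commands=[0,0,0,0,0,0,0.075,0,0,0,0,0,0,0.075],
)

```text
time: 40.25
tool_pos: [0.5471, 0.4769, 0.121]
ee_rot: [3.137, -0.0, 2.142]
wrist_force: [0.3, -0.5, -0.6]
width: 0.075
finger_force: 0.0
```

```bash
python3 -c "
from lib import *
shot('scene');o,p,r=obs();print(p.round(4),o['ee_rot'])
s=shot('wrist');find(s,('low0',)); cv2.imwrite('pics/w9.png',s['img'])
d=spotter.trace('glue',s); print(d[0]['box'] if d else None)
job('low',.546,.4765,33,2)"
```

```text
[0.5468 0.4768 0.1204] [ 3.13834534e+00 -3.15986040e-04  2.14231946e+00]
low0 0.66 [278 192  80 101] [0.5468 0.4766] deg 34.0 cost 0.037 sat 10.0
[1.3, 230.4, 137.0, 90.6]
slot 0.5614771681998187 0.004971070410254186
--
[ 0.     -0.0003  0.0011] [ 0.1 -0.  -0.2]
--
[ 0.  -0.   0.1] [0. 0. 0.]
[-0.     0.    -0.072] [0. 0. 0.]
--
[-0.4039 -0.2438 -0.    ] [ 0.  -0.  35.2]
--
[ 0.    -0.     0.121] [0. 0. 0.]
[0. 0. 0.] [0. 0. 0.]
```

View pics/w9.png

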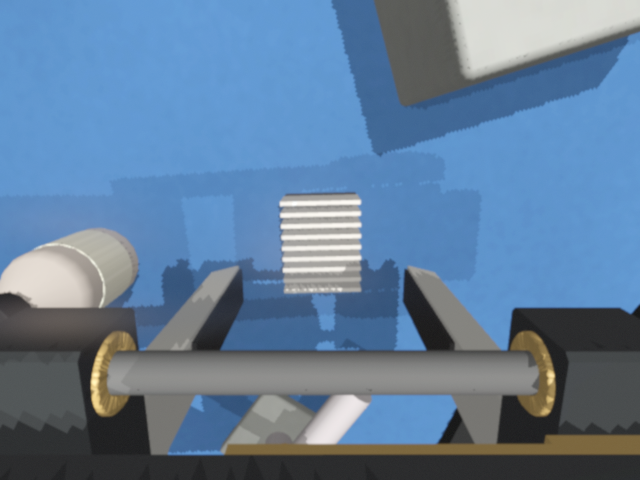

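The jaws are centred on the low sink at (320,243). The glue bottle at (60,280) and the grey box corner at (405,104) are both clear of the gripper. I'll grasp it.

Request:
servo_tool(
  commands=[0,0,0.05,0,0,0,0.075,0,0,0.095,0,0,0,0.075,0,0,0.101,0,0,0,0.075,0,0,0.101,0,0,0,0.03,0,0,0.101,0,0,0,0.03,0,0,0.101,0,0,0,0.03,0,0,0.101,0,0,0,0.03,0,0,0.04,0,0,0,0.03,0,0,-0.02,0,0,0,0.03,0,0,-0.071,0,0,0,0.03],
)

```text
time: 41.7
tool_pos: [0.5463, 0.4768, 0.1919]
ee_rot: [3.139, -0.0, 2.143]
wrist_force: [0.6, 1.3, -2.4]
width: 0.05
finger_force: 29.9
```

```bash
python3 -c "
from lib import *
shot('scene');o,p,r=obs();print(p.round(4),o['ee_rot'],o['width'])
sx,sy=slot('low',2)
legs([(sx,sy,.19,87.8)])"
```

```text
[0.5485 0.4784 0.2015] [ 3.12548981e+00 -1.12002518e-03  2.14278518e+00] 0.049592113099627716
--
[-0.4052 -0.2455  0.0071] [ 0.9 -0.3 35. ]
```

Request:
servo_tool(
  commands=[-0.404,-0.244,0,0,0,35.2,0.03,-0.404,-0.244,0,0,0,35.2,0.03,-0.404,-0.244,0,0,0,35.2,0.03,-0.404,-0.244,0,0,0,35.2,0.03,-0.404,-0.244,0,0,0,35.2,0.03,-0.404,-0.244,0,0,0,35.2,0.03,-0.404,-0.244,0,0,0,35.2,0.03,-0.404,-0.244,0,0,0,35.2,0.03,-0.404,-0.244,0,0,0,35.2,0.03,-0.404,-0.244,0,0,0,35.2,0.03],
)

```text
time: 43.0
tool_pos: [0.5594, 0.0054, 0.1888]
ee_rot: [-3.141, -0.001, 1.528]
wrist_force: [-0.4, -0.3, -3.1]
width: 0.0498
finger_force: 29.9
```

Request:
servo_tool(
  commands=[0,0,0,0,0,0,0.03,0,0,0,0,0,0,0.03,0,0,0,0,0,0,0.03],
)

```text
time: 43.38
tool_pos: [0.5596, 0.0057, 0.1894]
ee_rot: [3.141, -0.0, 1.53]
wrist_force: [0.4, 0.2, -3.0]
width: 0.0496
finger_force: 29.9
```

```bash
python3 -c "
from lib import *
o,p,r=obs();print(p.round(4),o['ee_rot'],o['width'])
s=shot('side'); findrack(s,'low0'); findrack(s,'tall0')
sx,sy=slot('low',2)
legs([(sx,sy,.0695,87.8),(sx,sy,.19,87.8)])"
```

```text
[0.5596 0.0057 0.1894] [ 3.14124488e+00 -2.91949236e-04  1.52971329e+00] 0.04961571503578741
low0 rack mm [-57.2  36. ] deg 2.6 cost 0.224
low0 rack mm [-56.  111.2] deg 0.3 cost 0.046
tall0 rack mm [ 54.1 112.5] deg -0.0 cost 0.053
tall0 rack mm [ 50.4 -40.8] deg 26.8 cost 0.409
tall0 rack mm [54.1 32.1] deg 7.3 cost 0.337
--
[-0.0002  0.0018  0.1198] [ 0.  -0.  -0.2]
[-0.0002  0.0019 -0.0007] [ 0.  -0.  -0.2]
```

Request:
servo_tool(
  commands=[-0.0008,0.0015,0.06,0,0,-0.2,0.03,-0.0008,0.0015,0.11,0,0,-0.2,0.03,-0.0008,0.0015,0.12,0,0,-0.2,0.03,-0.0008,0.0015,0.12,0,0,-0.2,0.03,-0.0008,0.0015,0.12,0,0,-0.2,0.065,-0.0008,0.0015,0.12,0,0,-0.2,0.065,-0.0008,0.0015,0.12,0,0,-0.2,0.065,0,0.0015,0.06,0,0,0,0.065,0,0.0015,0,0,0,0,0.065,0,0.0015,-0.05,0,0,0,0.065],
)

```text
time: 44.78
tool_pos: [0.5614, 0.0048, 0.2423]
ee_rot: [3.139, -0.0, 1.528]
wrist_force: [0.8, 0.1, -0.2]
width: 0.065
finger_force: 0.0
```

Request:
servo_tool(
  commands=[-0.04,0,-0.08,0,0,0,0.05,-0.04,0,-0.08,0,0,0,0.05,-0.04,0,-0.08,0,0,0,0.05,-0.04,0,-0.08,0,0,0,0.05,-0.04,0,-0.08,0,0,0,0.05],
)

```text
time: 45.4
tool_pos: [0.5588, -0.0345, 0.3169]
ee_rot: [-3.138, -0.001, 1.529]
wrist_force: [1.1, -0.6, -0.9]
width: 0.0499
finger_force: 0.0
```

```bash
python3 -c "
from lib import *
shot('scene');o,p,r=obs();print(p.round(4),o['ee_rot'])
s=shot('wrist'); findrack(s,'low0'); findrack(s,'tall0'); cv2.imwrite('pics/w10.png',s['img'])
s=shot('scene'); findrack(s,'low0'); findrack(s,'tall0'); cv2.imwrite('pics/s10.png',s['img'])
a=np.radians(-2.2); g=np.array([.6115,.314])-.073*np.array([np.cos(a),np.sin(a)]); print(g)
legs([(*g,.2,-2.2),],[(*g,.092,-2.2)])"
```

```text
[ 0.5589 -0.0345  0.3172] [-3.13816785e+00 -8.02874889e-04  1.52924135e+00]
low0 rack mm [-54.3 -36.4] deg 0.7 cost 0.04
low0 rack mm [-54.1  39.3] deg 0.3 cost 0.032
low0 rack mm [-54.  113.3] deg -0.0 cost 0.023
tall0 rack mm [55.5 39.3] deg 0.6 cost 0.062
tall0 rack mm [ 55.5 -33.5] deg 0.4 cost 0.116
tall0 rack mm [ 56.5 114.6] deg -0.4 cost 0.025
low0 rack mm [-54.9 116.8] deg -8.1 cost 0.135
low0 rack mm [-54.7  40.8] deg -0.4 cost 0.096
low0 rack mm [-52.9 -35.4] deg 1.6 cost 0.065
tall0 rack mm [56.1 40.3] deg -0.4 cost 0.126
tall0 rack mm [ 58.3 115.5] deg -1.2 cost 0.131
[0.53855381 0.31680231]
--
[ 0.3506 -0.0356  0.1192] [-0.  -0.  89.8]
--
[ 0.    -0.     0.108] [0. 0. 0.]
```

View pics/w10.png

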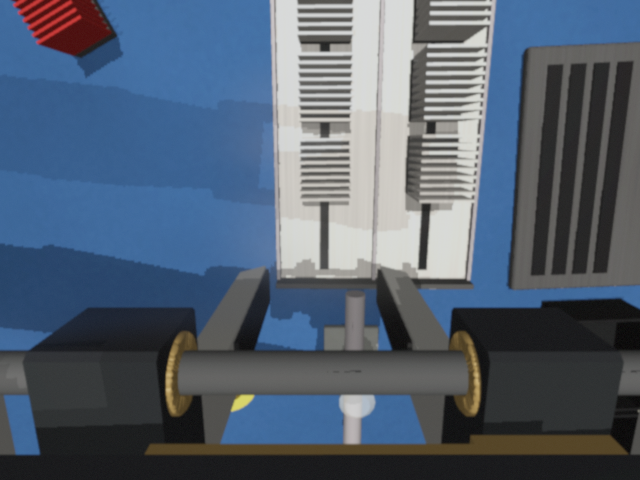

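Both rows are in place: the low sinks at (325,20), (325,85) and (325,165) and the tall ones beside them, all square over their slots. Last, the valve goes to 45°.

Request:
servo_tool(
  commands=[0.3506,-0.0356,0.08,0,0,89.8,0.05,0.3506,-0.0356,0.08,0,0,89.8,0.05,0.3506,-0.0356,0.08,0,0,89.8,0.05,0.3506,-0.0356,0.08,0,0,89.8,0.05,0.3506,-0.0356,0.08,0,0,89.8,0.05,0.3506,-0.0356,0.08,0,0,89.8,0.05,0.3506,-0.0356,0.1,0,0,89.8,0.05,0.3506,-0.0356,0.119,0,0,89.8,0.05,0.3506,-0.0356,0.119,0,0,89.8,0.05,0.3506,-0.0356,0.119,0,0,89.8,0.05],
)

```text
time: 47.0
tool_pos: [0.5386, 0.3168, 0.2]
ee_rot: [3.142, 0.0, -0.037]
wrist_force: [-0.4, 0.5, -0.6]
width: 0.05
finger_force: 0.0
```

Request:
servo_tool(
  commands=[0,0,0,0,0,0,0.05,0,0,0,0,0,0,0.05,0,0,0,0,0,0,0.05],
)

```text
time: 47.38
tool_pos: [0.5388, 0.3166, 0.2007]
ee_rot: [-3.141, -0.001, -0.038]
wrist_force: [-0.3, 0.4, -0.6]
width: 0.0502
finger_force: 0.0
```

```bash
python3 -c "
from lib import *
o,p,r=obs();print(p.round(4),o['ee_rot'])
s=shot('wrist'); d=spotter.trace('valve_grip',s); print([(e['conf'],e['box']) for e in d])
for e in d[:1]:
  ys,xs=np.nonzero(e['region']); vx,vy,a,b=cv2.fitLine(np.float32(np.c_[xs,ys]),2,0,.01,.01).ravel(); t=(np.c_[xs,ys]-[a,b])@[vx,vy]
  A,B=[ray(s,(a+q*vx,b+q*vy),.106) for q in(t.min(),t.max())]; print(A,B,np.degrees(np.arctan2((A-B)[1],(A-B)[0])))
legs([(.5386,.3168,.092,-2.2)])"
```

```text
[0.5388 0.3166 0.2007] [-3.14106581e+00 -6.59101175e-04 -3.84571596e-02]
[(0.57, [307.6, 110.7, 33.0, 169.7])]
[0.51279469 0.31859632 0.106     ] [0.62178776 0.31390384 0.106     ] 177.53476608278558
--
[-2.000e-04 -1.000e-04  1.086e-01] [-0. -0. -0.]
```

Request:
servo_tool(
  commands=[0,0,0.06,0,0,0,0.05,0,0,0.1,0,0,0,0.05,0,0,0.108,0,0,0,0.05,0,0,0.108,0,0,0,0.05,0,0,0.108,0,0,0,0.01,0,0,0.108,0,0,0,0.01,0,0,0.108,0,0,0,0.01,0,0,0.108,0,0,0,0.01,0,0,0.108,0,0,0,0.01],
)

```text
time: 48.6
tool_pos: [0.539, 0.3168, 0.0931]
ee_rot: [-3.141, -0.001, -0.039]
wrist_force: [-0.2, -0.1, 2.3]
width: 0.0178
finger_force: 30.0
```

```bash
python3 - <<'E'
from lib import *
o,p,r=obs(); print(p,o["ee_rot"],o["width"],o["finger_force"])
piv=np.array([.6115,.314]); d=p[:2]-piv; L=np.hypot(*d); a0=np.arctan2(-d[1],-d[0]); print(np.degrees(a0),L)
W=[]
for k in np.linspace(0,1,9)[1:]:
    t=np.radians(45)*k; a=a0+t; q=piv-L*np.array([np.cos(a),np.sin(a)])
    rt=R.from_rotvec([0,0,t])*r; print(r.inv().apply(np.r_[q,p[2]]-p).round(4),(r.inv()*rt).as_rotvec(degrees=True).round(1))
E
```

```text
[0.53901173 0.3167769  0.09311662] [-3.14094803e+00 -1.21485022e-03 -3.90042090e-02] 0.017831009648638294 29.99732941389084
-2.19383258842266 0.07254144229286377
[ 0.0004  0.0071 -0.    ] [ 0.  -0.  -5.6]
[ 0.0014  0.0142 -0.    ] [  0.   -0.  -11.2]
[ 0.0031  0.0211 -0.    ] [  0.   -0.  -16.9]
[ 0.0055  0.0278 -0.    ] [  0.   -0.  -22.5]
[ 0.0086  0.0342 -0.    ] [  0.   -0.  -28.1]
[ 0.0123  0.0403 -0.    ] [  0.   -0.  -33.7]
[ 0.0165  0.046  -0.    ] [  0.   -0.  -39.4]
[ 0.0213  0.0513 -0.    ] [  0.1  -0.  -45. ]
```

Request:
servo_tool(
  commands=[0.0004,0.0071,0,0,0,-5.6,0.01,0.0014,0.0142,0,0,0,-11.2,0.01,0.0031,0.0211,0,0,0,-16.9,0.01,0.0055,0.0278,0,0,0,-22.5,0.01,0.0086,0.0342,0,0,0,-28.1,0.01,0.0123,0.0403,0,0,0,-33.7,0.01,0.0165,0.046,0,0,0,-39.4,0.01,0.0213,0.0513,0,0,0,-45,0.01,0.0213,0.0513,0,0,0,-45,0.01,0.0213,0.0513,0,0,0,-45,0.01],
)

```text
time: 49.85
tool_pos: [0.5582, 0.265, 0.0931]
ee_rot: [3.141, -0.001, 0.746]
wrist_force: [-0.9, 0.5, 4.3]
width: 0.0176
finger_force: 30.1
```

```bash
python3 - <<'E'
from lib import *
o,p,r=obs(); print(p,o["ee_rot"],o["wrist_force"])
d=p[:2]-[.6115,.314]; print(np.degrees(np.arctan2(-d[1],-d[0]))+2.23, np.degrees(o["ee_rot"][2])+2.23,np.hypot(*d))
E
```

```text
[0.55820233 0.26499139 0.09305054] [ 3.14130604e+00 -1.42461142e-03  7.45849062e-01] [-0.85541241  0.54611271  4.26905205]
44.82935068319648 44.96400342660935 0.07240500974019295
```

Lever at 45°. I'll release, rise clear and check.

Request:
servo_tool(
  commands=[0,0,0,0,0,0,0.05,0,0,0,0,0,0,0.05,0,0,0,0,0,0,0.05,0,0,-0.06,0,0,0,0.05,0,0,-0.12,0,0,0,0.05,0,0,-0.18,0,0,0,0.05,-0.08,0,-0.22,0,0,0,0.05,-0.08,0,-0.22,0,0,0,0.05,-0.08,0,-0.22,0,0,0,0.05,-0.08,0,-0.22,0,0,0,0.05],
)

```text
time: 51.1
tool_pos: [0.4994, 0.2105, 0.3112]
ee_rot: [-3.141, 0.001, 0.746]
wrist_force: [0.3, 0.5, -0.8]
width: 0.0501
finger_force: 0.0
```

Request:
servo_tool(
  commands=[0,0,0,0,0,0,0.05,0,0,0,0,0,0,0.05,0,0,0,0,0,0,0.05],
)

```text
time: 51.48
tool_pos: [0.4994, 0.2105, 0.3116]
ee_rot: [-3.141, 0.001, 0.747]
wrist_force: [0.6, 0.5, 1.1]
width: 0.0502
finger_force: 0.0
```

```bash
python3 - <<'E'
from lib import *
s=shot("wrist"); cv2.imwrite("pics/w11.png",s["img"])
for n in("wrist","side","scene"):
  s=shot(n); d=spotter.trace("valve_grip",s)
  for e in d[:1]:
    ys,xs=np.nonzero(e['region']); vx,vy,a,b=cv2.fitLine(np.float32(np.c_[xs,ys]),2,0,.01,.01).ravel(); t=(np.c_[xs,ys]-[a,b])@[vx,vy]
    A,B=[ray(s,(a+q*vx,b+q*vy),.104) for q in(t.min(),t.max())]; D=(A-B)[:2]; print(n,e["conf"],A.round(3),B.round(3),np.degrees(np.arctan2(D[1],D[0]))%180+2.2)
  findrack(s,'low0'); findrack(s,'tall0')
  if n=="scene": find(s)
E
```

```text
wrist 0.56 [0.619 0.322 0.104] [0.538 0.246 0.104] 45.46015593811399
low0 rack mm [-54.3  39.5] deg -0.3 cost 0.031
low0 rack mm [-52.7 -36.9] deg 4.3 cost 0.324
low0 rack mm [-54.4 114. ] deg -0.4 cost 0.027
tall0 rack mm [55.7 39.3] deg 0.6 cost 0.082
tall0 rack mm [ 55.6 114. ] deg -0.4 cost 0.047
tall0 rack mm [ 62.3 -50.9] deg 80.7 cost 0.18
side 0.9 [0.619 0.323 0.104] [0.534 0.248 0.104] 43.68310878611738
low0 rack mm [-55.8 -43.3] deg 4.2 cost 0.278
low0 rack mm [-57.3  36.3] deg 3.0 cost 0.272
low0 rack mm [-55.6 111. ] deg 1.1 cost 0.082
tall0 rack mm [ 53.5 -42.3] deg 8.7 cost 0.381
tall0 rack mm [52.5 32.8] deg 9.8 cost 0.342
tall0 rack mm [ 54.6 111.7] deg 2.3 cost 0.057
scene 0.78 [0.542 0.243 0.104] [0.62  0.322 0.104] 47.75809540966007
low0 rack mm [-53.9 -35.4] deg 1.5 cost 0.079
tall0 rack mm [ 56. -32.] deg -1.1 cost 0.048
tall0 rack mm [56.5 42.1] deg -0.8 cost 0.098
tall0 rack mm [ 57.8 116.4] deg -4.5 cost 0.119
tall0 0.89 [192 237  30  37] [ 0.2862 -0.2368] deg 56.6 cost 0.041 sat 182.0
tall0 0.77 [348 288  34  47] [0.6326 0.0271] deg 1.0 cost 0.084 sat 18.0
tall0 0.7 [341 201  31  35] [0.3066 0.1703] deg 27.6 cost 0.046 sat 214.0
tall0 0.68 [378 280  41  49] [0.6332 0.1101] deg 177.0 cost 0.125 sat 18.0
tall0 0.57 [411 272  37  41] [0.6388 0.188 ] deg 172.6 cost 0.127 sat 17.0
tall0 0.55 [138 256  26  36] [ 0.2999 -0.3799] deg 80.7 cost 0.091 sat 184.0
low0 0.69 [326 268  35  32] [0.5152 0.0288] deg 1.7 cost 0.069 sat 17.0
```

View pics/w11.png

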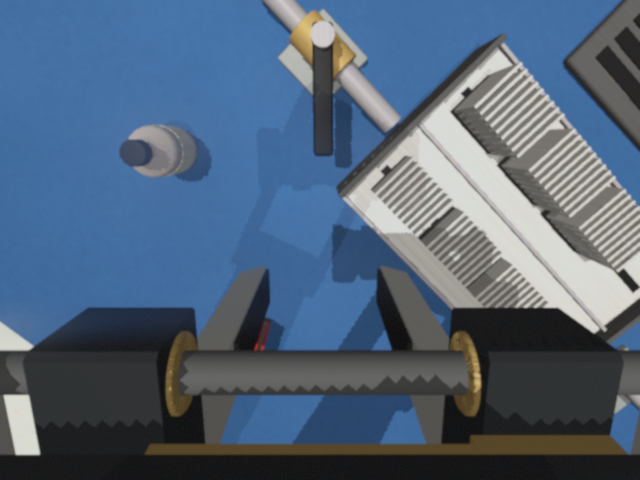

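The lever at (323,90) stands at about 45°. Both rows are neat on the shelf, and the bottle, red block and green blocks haven't moved.

```bash
python3 -c "
from bench import close_job
print(close_job())"
```

```text
the job is handed in; nothing more can be done
None
```

The job is handed in: I shut the valve first, stood all six heat sinks in two square rows closed up from the valve-side plate (gaps measured at about 13–17 mm), then set the lever to about 45°, and the bystanders I checked stayed where they were.

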